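# Change the jar at the back of the sample bay

### The job

The finished red-capped jar stands at the back of the sample bay: first clear the measuring cylinder and the dropper bottle from in front of it into the blue side tray, then take the red-capped jar out and stand it in the middle of the round metal stand, and put the fresh white-capped jar on the free rear mark of the bay. Only then stand the cylinder and the dropper bottle back, each where it stood at the start. Keep all of them upright and leave the blue-capped jar alone.

Things in the scene. Friction and masses are not known exactly. Their poses are not given: they have to be found in the camera images.
- cylinder: measuring cylinder, loose, 142 mm tall: clear round tube 24 mm in diameter from 7 mm above its underside to the top, on a blue hexagonal foot 46x52 mm, 7 mm thick. Stands on one of the two front marks of the bay, left or right. Origin at the centre of its underside, z up. 55 g.
- dropper: amber dropper bottle with black top, loose, 100 mm tall: round body 33 mm in diameter up to 59 mm, collar 20 mm in diameter up to 73 mm, then a bulb 12 mm in diameter. Stands on the other front mark of the bay. Origin at the centre of its underside, z up. 50 g.
- red_jar: finished sample: closed white jar with red cap, loose, 33 mm in diameter, 44 mm tall, on the rear mark of the bay. Origin at the centre of its underside, z up. 80 g.
- white_jar: fresh sample: closed white jar with white cap, loose, 40 mm in diameter (cap 38), 48 mm tall, standing on the worktop. Origin at the centre of its underside, z up. 98 g.
- blue_jar: closed white jar with blue cap, loose, 47 mm in diameter, 60 mm tall, standing on the worktop; not part of the job, do not move. Origin at the centre of its underside, z up.
- bay: sample bay, fixed: white slab 130 mm (x) by 170 mm (y), 8 mm thick; 5 mm thick grey fence on its back (+x) edge, top at z 38 mm, and cheeks on its y edges from x -22 mm back, top at z 28 mm; open in front (-x). Things stand on three flat round marks, 52 mm across: front left (x -26, y +38 mm), front right (x -26, y -38), rear (x +20, y 0). Origin at centre of underside, z up.
- bay_rear (a point): centre of the bay's rear mark, on the top of its slab (8 mm above the worktop); axes as the bay's.
- side_tray: blue open tray, fixed, 120 mm (its x) by 180 mm (its y) outside, rim 16 mm above the worktop, walls 4 mm, floor about 4 mm above the worktop; empty at the start. Long enough for both things side by side along its y. Origin at the centre of its underside, z up.
- stand: round metal stand, fixed, foot 72 mm and top 62 mm in diameter, 20 mm high, with a yellow-rimmed dark disc 48 mm in diameter in the middle of its flat top. Origin at the centre of its underside, z up.
- stand_top (a point): centre of the stand's flat top, 20 mm above the worktop.

How it is judged (in metres and radians):
On the way, in this order (a step that is already met when the one before it is completed fails the run):
1. the measuring cylinder and the dropper bottle both stand in the side tray while the red-capped jar is still in its place (linear speed of each of cylinder, dropper below 0.02 m/s and angle between each of cylinder, dropper's own z axis and vertical below 0.12 rad and height (world z) of each of cylinder, dropper below 0.014 m and x of cylinder in the frame of side_tray between -0.05 and 0.05 m and y of cylinder in the frame of side_tray between -0.08 and 0.08 m and x of dropper in the frame of side_tray between -0.05 and 0.05 m and y of dropper in the frame of side_tray between -0.08 and 0.08 m and distance of red_jar from where it was at the start of the episode below 0.02 m), for 0.2 s.
2. the red-capped jar stands in the middle of the stand, the two cleared things still in the tray (linear speed of each of red_jar, cylinder, dropper below 0.02 m/s and angle between each of red_jar, cylinder, dropper's own z axis and vertical below 0.12 rad and horizontal distance between red_jar and stand_top below 0.014 m and z of red_jar in the frame of stand_top between -0.005 and 0.005 m and height (world z) of each of cylinder, dropper below 0.014 m and x of cylinder in the frame of side_tray between -0.05 and 0.05 m and y of cylinder in the frame of side_tray between -0.08 and 0.08 m and x of dropper in the frame of side_tray between -0.05 and 0.05 m and y of dropper in the frame of side_tray between -0.08 and 0.08 m), for 0.2 s.
3. the white-capped jar stands on the rear mark of the bay, the two cleared things still in the tray (all of step 2 and linear speed of white_jar below 0.02 m/s and angle between white_jar's own z axis and vertical below 0.12 rad and horizontal distance between white_jar and bay_rear below 0.014 m and z of white_jar in the frame of bay_rear between -0.005 and 0.005 m), for 0.2 s.
At the end, for the whole second after the job is handed in: Red-capped jar on the stand and white-capped jar on the bay's rear mark, each within 14 mm of centre; cylinder and dropper bottle within 14 mm of where each stood at the start; blue-capped jar within 15 mm of its start; all upright, released, at rest (linear speed of each of red_jar, white_jar, cylinder, dropper, blue_jar below 0.02 m/s and angle between each of red_jar, white_jar, cylinder, dropper, blue_jar's own z axis and vertical below 0.12 rad and horizontal distance between red_jar and stand_top below 0.014 m and z of red_jar in the frame of stand_top between -0.005 and 0.005 m and horizontal distance between white_jar and bay_rear below 0.014 m and z of white_jar in the frame of bay_rear between -0.005 and 0.005 m and distance of each of cylinder, dropper from where it was at the start of the episode below 0.014 m and distance of blue_jar from where it was at the start of the episode below 0.015 m); the robot touches nothing.
It fails at once if the measuring cylinder is tipped over or tilted by more than about 35 degrees (angle between cylinder's own z axis and vertical above 0.6 rad).
It fails at once if the dropper bottle is tipped over or tilted by more than about 35 degrees (angle between dropper's own z axis and vertical above 0.6 rad).
It fails at once if the red-capped jar is tipped over or tilted by more than about 35 degrees (angle between red_jar's own z axis and vertical above 0.6 rad).
It fails at once if the white-capped jar is tipped over or tilted by more than about 35 degrees (angle between white_jar's own z axis and vertical above 0.6 rad).
It fails at once if the blue-capped jar is moved by more than 20 mm (distance of blue_jar from where it was at the start of the episode above 0.02 m).
It also fails if it takes over 144 s, if anything falls off the work surface, if the arm or the gripper's body presses on something with over 40 N, if the wrist force passes 120 N, or if a joint passes its speed limit or range.

### The arm

A 6-joint arm with a two-finger parallel gripper is mounted at the origin on a cart in front of the work surface, level with it; the furniture and walls round the work are solid. World frame = base frame: x ahead of the robot, y to its left, z up, the work surface at z = 0. Lengths are in mm, angles in rad, forces in N, time in s.
With the tool pointing down it reaches from about 275 to 1000 mm from the base axis. Payload 8.4 kg.
Tool frame: the origin (TCP) lies at the centre of the arm's flange, where the gripper is bolted on; the fingertips stand 173 mm ahead of it and the grasp point (between the pads) lies 155 mm ahead of it (r.nose_length is the distance from the TCP to the fingertips, in mm); z points along the fingers, y is the direction in which the jaws open and shut (so a half turn about z gives the same grasp; the last joint's range is limited). The gripper opens to 85 mm and grips with 20 to 120 N. Pads are 22 mm wide; open, the fingers measure 114 mm over their backs; the gripper's body (76 mm by 85 mm) begins 54 mm behind the grasp point. The pads swing forward as they close: fully open they stand 13 mm farther back than shut.
Start: joints at [1.1, 0.353, 1.633, -0, 1.155, -0.002], TCP at [282.385, 557.574, 404.681] pointing down, gripper open.
Joint ranges: [-2.63, 2.63], [-0.92, 2.1], [0.06, 2.66], [-1.3, 4.44], [0, 2.69], [-3.02, 3.02]. Speed limits (rad/s): [2.22, 2.22, 2.79, 3.14, 3.14, 3.14].

### API

Orientations are given as [roll, pitch, yaw] about the fixed x, y, z axes, in that order (R = Rz(yaw) Ry(pitch) Rx(roll)).
In Python, from rig import r, grab_frame, workorder gives the robot as it stands.
- The arm moves only by the tool carry_out, never from a script. Its argument "steps" is a list that holds one entry, the list of rows, each a list of 5 numbers: the opening in per cent of the stroke, from 0 (shut) to 100 (fully open), then the shift along the tool's x, y, z in m, then the turn about the tool's z in degrees. In form: [[[jaw, x, y, z, spin], ...]]. A call has 1 to 8 rows; each row is the pose to reach, as a shift and turn from the pose measured when the call began, along the tool's axes at that moment; what a row does not reach only later rows make up. A row lasts 1/10 s, in which the tool goes at most 50 mm and 8.59 degrees, less where a joint would pass 70% of its speed; a pose out of reach is approached as far as the arm can. A call with a gripper value outside its range is refused whole. The fingers move at their own pace and stop on an object; "squeeze" is the grip in N (left out, the last holds). Time passes only in rows, so rows that repeat a pose let the fingers close. It gives the time, the measured TCP pose, the force and the opening at its end, in the units of the state.
- r.sense(): the state, without advancing time (a new reading comes with each control period).
- grab_frame(name): name is "scene" or "side" or "wrist"; returns a dict with "image" (384x512x3 uint8, red, green, blue), "intrinsics" (3x3 intrinsics, pixels), "D" ([k1, k2, p1, p2, k3] as OpenCV has them; the pictures are not rectified), "eye" and "rotation" of the camera in the world; the wrist camera has in their place "T_tool_cam" (4x4, takes a point from camera to tool coordinates, whose origin is the TCP and whose axes are the flange's). Camera axes: x right, y up, looking along -z (the intrinsics and any distortion apply to the point x, -y, -z); pixel columns grow to the right and rows downward; lengths in mm; the calibration is good to about 2 mm. A picture is of the moment at which its call begins: read the wrist's pose just before it. There is no depth.
- workorder.sign_off(): hands the job in, once; it reports no verdict.
The state is a dict: "clock": time; "qpos": joint angles; "qvel": joint speeds; "joint_efforts": joint torques, N m; "eef_pos": TCP position; "tcp_rot": TCP orientation; "contact_force": force on the tool from outside, world axes, zero at the start; "wrist_torque": the same for the moment, N m; "opening": opening from 0.0 (shut) to 1.0 (fully open).
Only numpy, scipy, OpenCV 4.12 (cv2) and the standard library are available. Lean on these libraries where they do the work, as an engineer would, in place of code of your own. Each camera call takes 0.05 s, during which the arm holds its last target.

## Working session

There is one attempt and no reset: what is moved stays moved. The work goes in short steps, Python scripts to look and compute and a tool call to move; the robot and the scene stay as the last step left them, time stands still between calls to the robot, and variables do not carry over. Pictures are saved under pics/ and viewed, and the job is handed in when it is done.

Besides the shell and the picture viewer there is one more tool, called after "Request:" as name([rows], argument=value, ...), one row to a line, values as JSON. carry_out: Moves the arm, as the interface text tells. Its arguments: {"type":"object","properties":{"steps":{"type":"array","items":{"type":"array","items":{"type":"array","items":{"type":"number"}}}},"squeeze":{"type":"number"}},"required":["steps"]}

```bash
ls; mkdir -p pics; python3 - <<'E'
from rig import r, grab_frame, workorder
import cv2
s=r.sense(); print(s)
for n in ["scene","side","wrist"]:
    f=grab_frame(n); cv2.imwrite(f"pics/{n}0.png",cv2.cvtColor(f["image"],cv2.COLOR_RGB2BGR))
    print(n,{k:v for k,v in f.items() if k!="image"})
E
```

```text
pics
{'clock': 0.0, 'qpos': array([ 1.09957096e+00,  3.53656218e-01,  1.63412857e+00, -6.29921855e-06,
        1.15516453e+00, -2.40864942e-03]), 'qvel': array([ 1.63836363e-03, -1.19154861e-03,  7.19352363e-04,  1.39010395e-03,
       -8.18911225e-05,  5.82891637e-04]), 'joint_efforts': array([ 2.15900756e-03, -6.05248404e+01, -3.42063475e+01,  1.02521249e-04,
        9.23588901e-03, -4.33168748e-05]), 'eef_pos': array([282.29746888, 557.3604853 , 403.95884588]), 'tcp_rot': array([-3.14023598e+00,  2.49171892e-06,  2.67277849e+00]), 'contact_force': array([-0.44820666,  0.20359371, -0.01394859]), 'wrist_torque': array([0.01802216, 0.07486015, 0.02883986]), 'opening': 0.9986366132636371}
scene {'intrinsics': array([[346.40067194,   0.        , 261.37739469],
       [  0.        , 346.40067194, 191.93122877],
       [  0.        ,   0.        ,   1.        ]]), 'D': array([-0.06222939,  0.        ,  0.        ,  0.        ,  0.        ]), 'eye': array([ 189.3755063 , -556.23695975,  734.95782167]), 'rotation': array([ 0.70636847,  0.0145267 , -0.53519058])}
side {'intrinsics': array([
[... 258 characters left out ...]
87.71015305,  539.10750386]), 'rotation': array([ 1.11245341, -0.02616849, -0.28354154])}
wrist {'intrinsics': array([[275.71686765,   0.        , 257.04281102],
       [  0.        , 275.71686765, 192.37175   ],
       [  0.        ,   0.        ,   1.        ]]), 'D': array([-0.01436206,  0.        ,  0.        ,  0.        ,  0.        ]), 'T_tool_cam': array([[ 1.14403849e-04,  9.47363018e-01,  3.20161364e-01,
         8.24483008e+01],
       [ 9.99999682e-01, -3.60939353e-04,  7.10694067e-04,
         1.09533827e+00],
       [ 7.88844112e-04,  3.20161181e-01, -9.47362758e-01,
         3.12086095e+01],
       [ 0.00000000e+00,  0.00000000e+00,  0.00000000e+00,
         1.00000000e+00]])}
```

View pics/scene0.png

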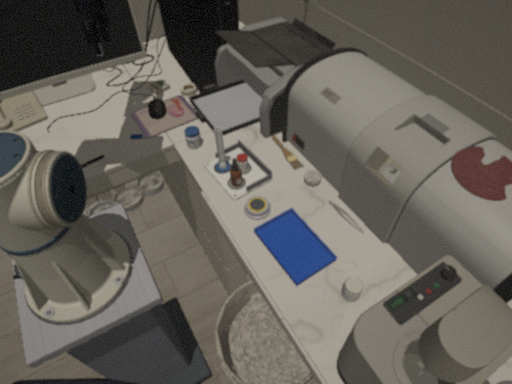

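View pics/side0.png

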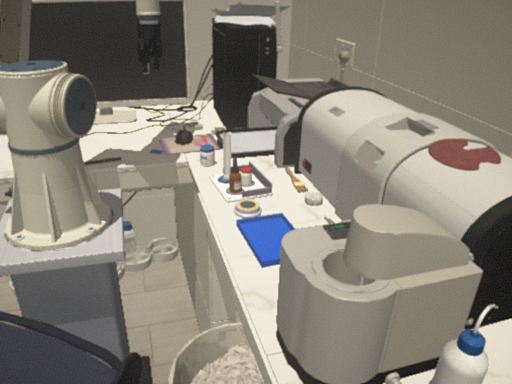

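View pics/wrist0.png

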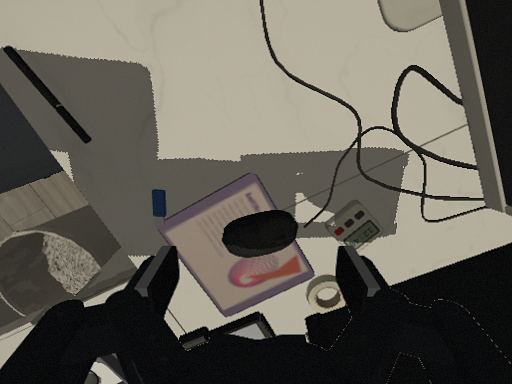

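```bash
cat > h.py <<'E'
import numpy as np, cv2
from scipy.spatial.transform import Rotation as R
from scipy.optimize import least_squares
from rig import r, grab_frame, workorder
def rpy(v): return R.from_euler('xyz',v).as_matrix()
def cam(name):
    s=r.sense(); f=grab_frame(name)
    if name=="wrist":
        T=np.eye(4);T[:3,:3]=rpy(s['tcp_rot']);T[:3,3]=s['eef_pos']
        M=T@f['T_tool_cam']; eye=M[:3,3];Rm=M[:3,:3]
    else: eye=f['eye'];Rm=rpy(f['rotation'])
    c=dict(K=f['intrinsics'],D=f['D'],eye=eye,R=Rm)
    return f['image'],c
def ray(c,px):
    p=cv2.undistortPoints(np.array([[px]],float),c['K'],c['D'])[0,0]
    d=c['R']@np.array([p[0],-p[1],-1.]); return d/np.linalg.norm(d)
def proj(c,P):
    P=np.atleast_2d(P).astype(float); q=(P-c['eye'])@c['R']; q=q*np.array([1,-1,-1])
    return cv2.projectPoints(q,np.zeros(3),np.zeros(3),c['K'],c['D'])[0][:,0]
def atz(c,px,z):
    d=ray(c,px); return c['eye']+d*(z-c['eye'][2])/d[2]
def tri(obs):
    A=np.zeros((3,3));b=np.zeros(3)
    for c,px in obs:
        d=ray(c,px);M=np.eye(3)-np.outer(d,d);A+=M;b+=M@c['eye']
    P=np.linalg.solve(A,b)
    return P,[np.linalg.norm((np.eye(3)-np.outer(ray(c,px),ray(c,px)))@(P-c['eye'])) for c,px in obs]
def crop(img,x0,y0,x1,y1,k,fn):
    im=cv2.resize(img[y0:y1,x0:x1],None,fx=k,fy=k,interpolation=cv2.INTER_CUBIC)
    im=cv2.cvtColor(im,cv2.COLOR_RGB2BGR)
    for v in range((x0//10+1)*10,x1,10):
        cv2.line(im,((v-x0)*k,0),((v-x0)*k,8 if v%50 else 16),(0,255,0),1)
        if v%20==0: cv2.putText(im,str(v),((v-x0)*k-10,26),0,.4,(0,255,0),1)
    for v in range((y0//10+1)*10,y1,10):
        cv2.line(im,(0,(v-y0)*k),(8,(v-y0)*k),(0,255,0),1)
        if v%20==0: cv2.putText(im,str(v),(10,(v-y0)*k+4),0,.4,(0,255,0),1)
    cv2.imwrite(fn,im)
E
python3 - <<'E'
from h import *
i,c=cam("scene"); crop(i,170,110,370,310,4-1,"pics/s1.png"); crop(i,180,120,290,230,5,"pics/s2.png")
np.save("sc.npy",c,allow_pickle=True)
i,c=cam("side"); crop(i,190,120,340,270,4,"pics/d1.png")
np.save("sd.npy",c,allow_pickle=True)
E
```

```text
(no output)
```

View pics/s1.png

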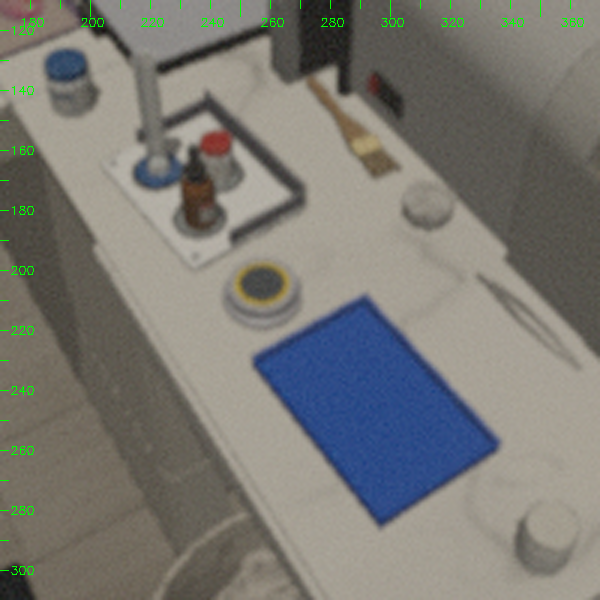

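View pics/s2.png

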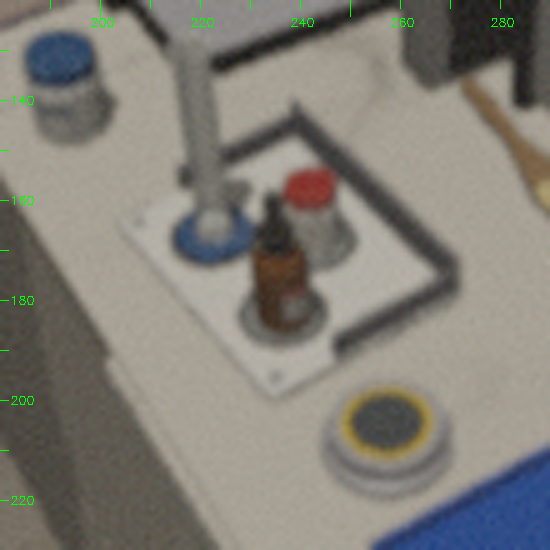

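View pics/d1.png

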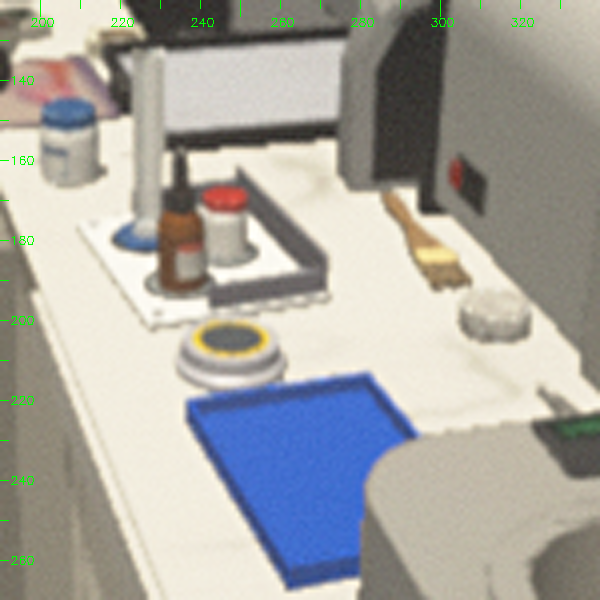

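```bash
python3 - <<'E'
from h import *
sc=np.load("sc.npy",allow_pickle=True).item(); sd=np.load("sd.npy",allow_pickle=True).item()
np.set_printoptions(precision=1,suppress=True)
for n,p,z in [("stand",(257.3,204.3),20),("trayBL",(292,208.5),16),("trayBR",(336.3,257.5),16),("trayFR",(297,285),16),("trayFL",(254.3,229),16),("white top",(353.3,280),48),("blue top",(192,131),60),("red top",(241.7,157),52),("cyl foot",(222,167),12),("drop mark",(236.5,182.5),8),("bayFL",(204.5,165),8),("bayFR",(235.5,199),8),("cyltop",(218,129.5),150)]:
    print(n,atz(sc,p,z))
for n,a,b in [("stand",(257.3,204.3),(248,204)),("red top",(241.7,157),(246,169)),("cyl top",(218,129),(227.3,133)),("drop tip",(233.5,160),(235,158)),("trayFL",(254.3,229),(237.5,221))]: print(n,*tri([(sc,a),(sd,b)]))
E
```

```text
stand [460.6 -57.4  20. ]
trayBL [ 532.7 -114.    16. ]
trayBR [ 540.4 -289.3   16. ]
trayFR [ 422.1 -298.7   16. ]
trayFL [ 416.  -118.9   16. ]
white top [ 521.6 -363.7   48. ]
blue top [418.7 263.8  60. ]
red top [496.9  91.5  52. ]
cyl foot [445.4 122.6  12. ]
drop mark [454.4  49.6   8. ]
bayFL [406.  161.2   8. ]
bayFR [423.8  -2.4   8. ]
cyltop [449.3 123.5 150. ]
stand [460.9 -57.7  20.5] [np.float64(0.5138630729299712), np.float64(0.5138630729299619)]
red top [497.8  93.9  49.4] [np.float64(0.2372050927379703), np.float64(0.23720509273802767)]
cyl top [451.  127.2 148.4] [np.float64(0.014042354669684438), np.float64(0.014042354669589701)]
drop tip [449.8  39.8 108.1] [np.float64(1.5413085816549799), np.float64(1.5413085816550003)]
trayFL [ 418.8 -114.5    8.8] [np.float64(0.602405072833246), np.float64(0.6024050728332524)]
```

```bash
cat >> h.py <<'E'
def go(x,y,z,yaw):
    s=r.sense(); Rm=rpy(s['tcp_rot']); d=Rm.T@(np.array([x,y,z])-s['eef_pos'])/1000
    dy=(yaw-s['tcp_rot'][2]+np.pi)%(2*np.pi)-np.pi
    # tilt fix cannot be commanded
    print('at',np.round(s['eef_pos'],1),np.round(s['tcp_rot'],4),'t',round(s['clock'],2),'open',round(s['opening'],3),'F',np.round(s['contact_force'],1))
    print('shift',np.round(d,4),'spin',round(-np.degrees(dy),2),'rows',int(np.ceil(max(np.linalg.norm(d)/.05,abs(np.degrees(dy))/8.59))))
E
python3 - <<'E'
from h import *
print(r.nose_length)
go(450,60,400,1.679)
E
```

```text
173.4
at [282.4 557.5 404.3] [-3.1409  0.      2.6728] t 0.25 open 0.997 F [-1.  -0.  -0.4]
shift [-0.3743 -0.3681  0.0046] spin 56.94 rows 11
```

Request:
carry_out([
  [[100,-0.05,-0.049,0.001,7],[100,-0.1,-0.098,0.001,14],[100,-0.15,-0.147,0.002,21],[100,-0.2,-0.196,0.002,29],[100,-0.25,-0.245,0.003,36],[100,-0.29,-0.285,0.003,43],[100,-0.33,-0.325,0.004,50],[100,-0.374,-0.368,0.004,57]],
])

```text
clock: 1.05
eef_pos: [410.2, 176.6, 401.5]
tcp_rot: [3.141, 0.0, 1.673]
contact_force: [1.5, 0.5, -0.0]
opening: 1.0
```

```bash
python3 - <<'E'
from h import *
go(450,60,400,1.679)
E
```

```text
at [410.2 176.6 401.5] [3.1413e+00 4.0000e-04 1.6733e+00] t 1.05 open 1.0 F [ 1.5  0.5 -0. ]
shift [-0.1201  0.0277  0.0016] spin -0.33 rows 3
```

Request:
carry_out([
  [[100,-0.05,0.012,0,-0.3],[100,-0.1,0.024,0,-0.3],[100,-0.12,0.028,0,-0.3],[100,-0.12,0.028,0,-0.3],[100,-0.12,0.028,0,-0.3]],
])

```text
clock: 1.55
eef_pos: [450.3, 59.8, 401.5]
tcp_rot: [3.141, 0.0, 1.677]
contact_force: [-0.6, 0.1, -0.1]
opening: 0.998
```

```bash
python3 - <<'E'
from h import *
i,c=cam("wrist"); cv2.imwrite("pics/w1.png",cv2.cvtColor(i,cv2.COLOR_RGB2BGR)); np.save("w1.npy",c,allow_pickle=True); np.save("w1i.npy",i)
print(c['eye'])
go(450,60,400,1.679)
E
```

```text
[441.82502196 142.575825   370.33484995]
at [450.1  60.4 401.5] [3.1416 0.     1.678 ] t 1.6 open 1.003 F [-0.2 -0.2  0.4]
shift [-0.0004 -0.0002  0.0015] spin -0.06 rows 1
```

View pics/w1.png

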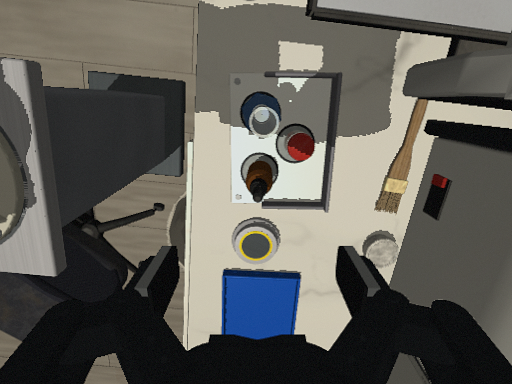

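```bash
python3 - <<'E'
from h import *
i=np.load("w1i.npy"); crop(i,215,55,355,215,5-1,"pics/w1a.png"); crop(i,215,190,315,270,6,"pics/w1b.png")
E
```

```text
(no output)
```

View pics/w1a.png

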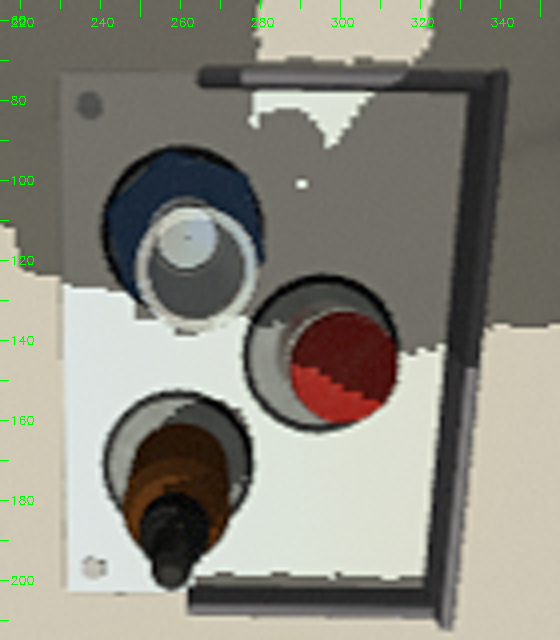

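View pics/w1b.png

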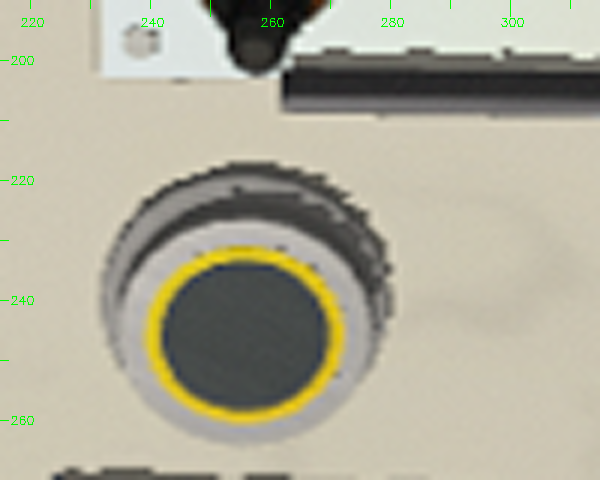

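```bash
python3 - <<'E'
from h import *
np.set_printoptions(precision=1,suppress=True)
c=np.load("w1.npy",allow_pickle=True).item()
sc=np.load("sc.npy",allow_pickle=True).item(); sd=np.load("sd.npy",allow_pickle=True).item()
P={}
for n,p,z in [("mFL",(260.7,111.7),8),("mRear",(295.3,143.2),8),("mFR",(259.7,172.3),8),("cFL",(229.8,72.5),8),("cFR",(232,202.8),8),("stand",(256,245.8),20),("cyltop",(264.2,121.8),150),("redtop",(301,146.8),52),("droptip",(257,197),108)]:
    P[n]=atz(c,p,z); print(n,P[n])
# rigid fit bay
loc=np.array([[-26,38],[20,0],[-26,-38],[-65,85],[-65,-85.]]);W=np.array([P[k][:2] for k in["mFL","mRear","mFR","cFL","cFR"]])
f=lambda q: ((loc@np.array([[np.cos(q[2]),np.sin(q[2])],[-np.sin(q[2]),np.cos(q[2])]])+q[:2])-W).ravel()
s=least_squares(f,[470,80,.1]);print(s.x,f(s.x).reshape(-1,2))
for n,p in [("stand",[(sc,(257.3,204.3)),(sd,(248,204)),(c,(256,245.8))]),("cyltop",[(sc,(218,129)),(sd,(227.3,133)),(c,(264.2,121.8))]),("red",[(sc,(241.7,157)),(sd,(246,169)),(c,(301,146.8))]),("drop",[(sc,(234,160)),(sd,(235,158)),(c,(257,197))])]: print(n,*tri(p))
E
```

```text
mFL [448.2 128.2   8. ]
mRear [497.6  93.6   8. ]
mFR [455.5  49.6   8. ]
cFL [405.9 169.8   8. ]
cFR [421.6   1.6   8. ]
stand [461.6 -55.9  20. ]
cyltop [449.2 126.6 150. ]
redtop [498.   96.2  52. ]
droptip [451.8  49.4 108. ]
[478.   91.6   0.1] [[ 0.4 -1.2]
 [ 0.3 -0.2]
 [ 0.1  1.7]
 [-0.5  0.4]
 [-0.4 -0.7]]
stand [461.5 -56.4  19.4] [np.float64(0.7002847568692981), np.float64(0.586209767311841), np.float64(0.21097206414557151)]
cyltop [450.2 126.4 148.9] [np.float64(0.4667425084832608), np.float64(0.5766544009364852), np.float64(0.9724893484905474)]
red [498.4  95.5  48.3] [np.float64(0.4240009019577566), np.float64(0.47367884807181687), np.float64(0.23280928582929822)]
drop [452.4  46.7 103.2] [np.float64(2.337665070442983), np.float64(2.276727954984235), np.float64(1.0704201568418257)]
```

```bash
python3 - <<'E'
from h import *
go(449.5,126.5,400,1.675)
E
```

```text
at [450.1  60.4 401.5] [3.1416 0.     1.678 ] t 1.6 open 1.003 F [-0.2 -0.2  0.4]
shift [0.0658 0.0064 0.0015] spin 0.17 rows 2
```

Request:
carry_out([
  [[100,0.04,0.004,0.0,0],[100,0.066,0.006,0,0],[100,0.066,0.006,0,0],[100,0.066,0.006,0,0]],
])

```text
clock: 2.0
eef_pos: [448.5, 128.0, 401.4]
tcp_rot: [-3.141, 0.0, 1.681]
contact_force: [0.4, 0.4, 0.3]
opening: 1.001
```

```bash
python3 - <<'E'
from h import *
i,c=cam("wrist"); np.save("w2.npy",c,allow_pickle=True); np.save("w2i.npy",i)
crop(i,200,80,360,230,5,"pics/w2.png")
go(449.5,126.5,265,1.675)
E
```

```text
at [448.6 127.4 401.4] [-3.1412e+00  3.0000e-04  1.6802e+00] t 2.05 open 0.999 F [ 0.1 -0.6 -0.5]
shift [-0.0009  0.0009  0.1364] spin 0.3 rows 3
```

View pics/w2.png

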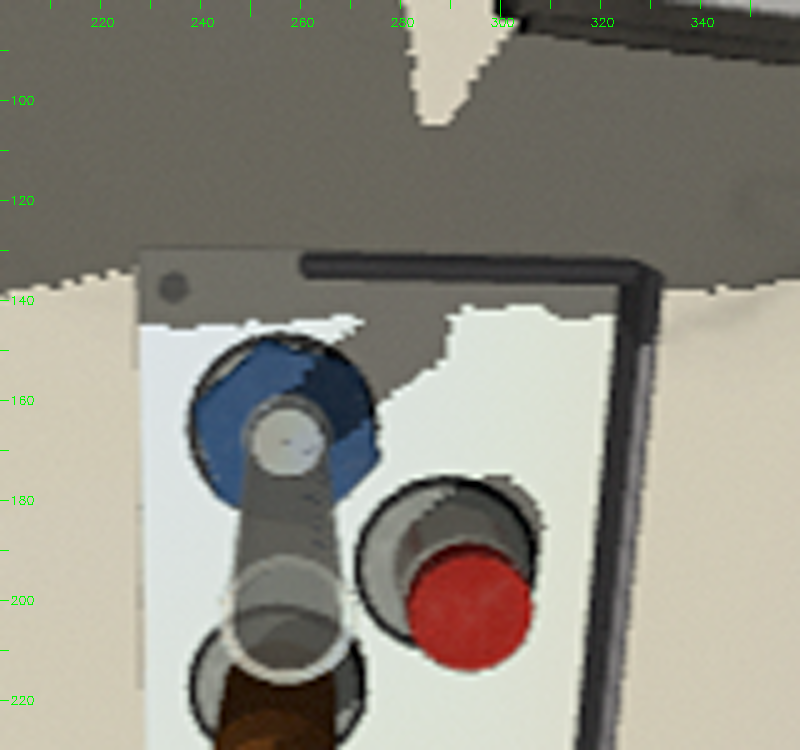

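```bash
python3 - <<'E'
from h import *
np.set_printoptions(precision=1,suppress=True)
c=np.load("w1.npy",allow_pickle=True).item();c2=np.load("w2.npy",allow_pickle=True).item()
print(atz(c2,(257.4,204),150),atz(c2,(294.2,201.3),52),atz(c2,(257,167.5),15))
print(tri([(c,(264.2,121.8)),(c2,(257.4,204))]),tri([(c,(301,146.8)),(c2,(294.2,201.3))]))
E
```

```text
[449.4 126.3 150. ] [498.4  97.3  52. ] [449.1 125.8  15. ]
(array([449.3, 126.7, 151. ]), [np.float64(0.06082245320726628), np.float64(0.06082245320725527)]) (array([499.1,  95.4,  46.7]), [np.float64(0.19669283636305632), np.float64(0.19669283636298163)])
```

Request:
carry_out([
  [[100,-0.001,0.001,0.045,0],[100,-0.001,0.001,0.09,0],[100,-0.001,0.001,0.136,0],[100,-0.001,0.001,0.136,0],[100,-0.001,0.001,0.136,0]],
])

```text
clock: 2.55
eef_pos: [449.6, 126.2, 265.7]
tcp_rot: [-3.139, 0.001, 1.68]
contact_force: [0.2, -0.5, 0.8]
opening: 1.001
```

```bash
python3 - <<'E'
from h import *
i,c=cam("side"); crop(i,200,100,280,200,6,"pics/d2.png")
go(449.5,126.5,265,1.675)
E
```

```text
at [450.3 126.4 266.9] [3.1408e+00 2.0000e-04 1.6800e+00] t 2.6 open 1.001 F [-0.3  0.2 -0.2]
shift [ 0.0002 -0.0008  0.0019] spin 0.29 rows 1
```

View pics/d2.png

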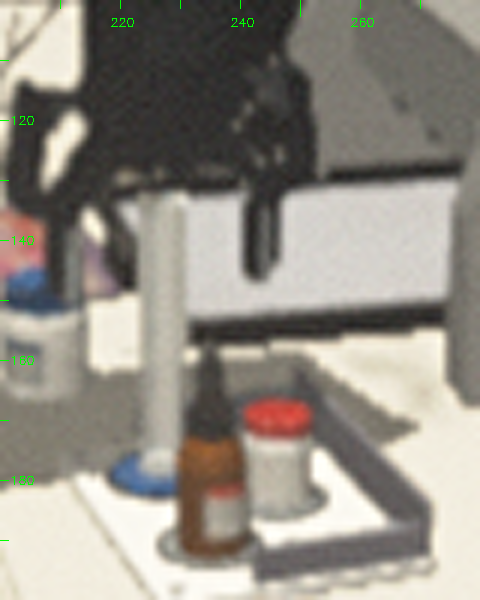

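Request:
carry_out([
  [[0,0,0,0,0],[0,0,0,0,0],[0,0,0,0,0],[0,0,0,0,0],[0,0,0,0,0],[0,0,0,0,0],[0,0,0,0,0],[0,0,0,0,0]],
], squeeze=35)

```text
clock: 3.4
eef_pos: [450.5, 126.5, 267.4]
tcp_rot: [3.14, 0.0, 1.68]
contact_force: [-0.9, -0.4, 8.0]
opening: 0.272
```

```bash
python3 - <<'E'
from h import *
go(449.5,126.5,345,1.675)
E
```

```text
at [450.5 126.5 267.4] [3.1403 0.     1.68  ] t 3.4 open 0.272 F [-0.9 -0.4  8. ]
shift [ 0.0001 -0.0009 -0.0776] spin 0.29 rows 2
```

Request:
carry_out([
  [[0,0,0,-0.03,0],[0,0,0,-0.07,0],[0,0,0,-0.11,0],[0,0,0,-0.135,0],[0,0,0,-0.135,0],[0,0,0,-0.135,0]],
])

```text
clock: 4.0
eef_pos: [450.2, 126.4, 402.3]
tcp_rot: [3.14, -0.0, 1.68]
contact_force: [0.1, 0.9, -1.0]
opening: 0.27
```

```bash
python3 - <<'E'
from h import *
c=np.load("w1.npy",allow_pickle=True).item()
print(atz(c,(222.5,268.5),16),atz(c,(300.5,270.5),16))
i,c=cam("side"); crop(i,180,60,300,200,4,"pics/d3.png")
go(476.5,-165,400,1.68)
E
```

```text
[ 415.94589593 -101.79129119   16.        ] [532.74973144 -92.95661813  16.        ]
at [449.9 126.4 401.5] [3.1416e+00 3.0000e-04 1.6800e+00] t 4.05 open 0.27 F [-1.3  0.1 -1.3]
shift [-0.2925 -0.0053  0.0016] spin 0.0 rows 6
```

View pics/d3.png

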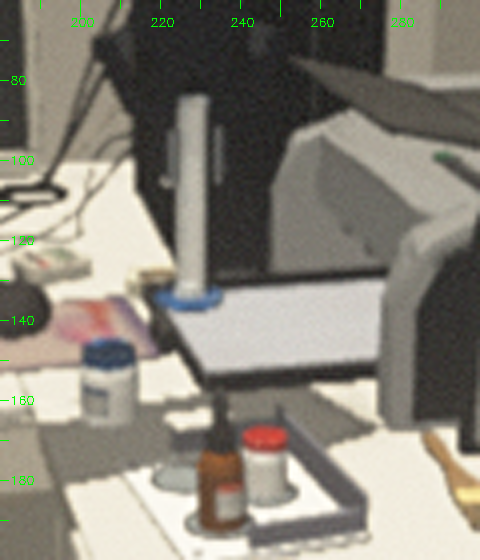

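Request:
carry_out([
  [[0,-0.04,0,0,0],[0,-0.08,-0.001,0,0],[0,-0.12,-0.002,0,0],[0,-0.16,-0.003,0,0],[0,-0.2,-0.004,0,0],[0,-0.23,-0.005,0,0],[0,-0.25,-0.005,0,0],[0,-0.25,-0.005,0,0]],
])

```text
clock: 4.85
eef_pos: [471.9, -124.5, 399.7]
tcp_rot: [-3.139, -0.0, 1.677]
contact_force: [-0.5, -0.7, -0.5]
opening: 0.269
```

```bash
python3 - <<'E'
from h import *
i,c=cam("wrist"); np.save("w3.npy",c,allow_pickle=True); np.save("w3i.npy",i)
crop(i,150,60,410,384,2,"pics/w3.png")
go(476.5,-165,400,1.68)
E
```

```text
at [ 471.7 -123.4  399.8] [-3.1387e+00 -1.1000e-03  1.6777e+00] t 4.9 open 0.265 F [-0.6  1.4 -1.1]
shift [-0.0419  0.0003 -0.0002] spin -0.13 rows 1
```

View pics/w3.png

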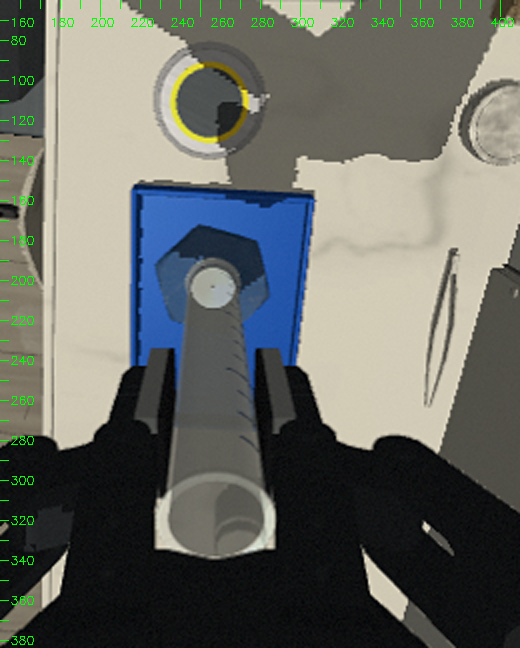

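```bash
python3 - <<'E'
from h import *
np.set_printoptions(precision=1,suppress=True)
c=np.load("w3.npy",allow_pickle=True).item();sc=np.load("sc.npy",allow_pickle=True).item()
for p,z in [((217.5,153.5),16),((306.5,157.5),16),((255.3,111),20)]: print(atz(c,p,z))
P=[[461.5,-56.5,20],[416,-117,16],[533,-112,16],[540,-289,16],[422,-298,16]]
print(proj(c,P)); print(proj(np.load("w1.npy",allow_pickle=True).item(),P)); print(proj(sc,P))
E
```

```text
[ 418.8 -113.1   16. ]
[ 533.7 -106.    16. ]
[461.8 -55.4  20. ]
[[255.  111.9]
 [215.2 156.2]
 [305.2 162. ]
 [290.7 277.2]
 [212.2 275. ]]
[[255.9 246.1]
 [221.9 277. ]
 [298.7 281.1]
 [286.8 366.6]
 [218.7 365.1]]
[[257.4 203.9]
 [253.9 228.5]
 [291.7 207.9]
 [336.1 257.5]
 [296.8 284.8]]
```

Request:
carry_out([
  [[0,-0.036,0.0,0,0],[0,-0.036,0,0.04,0],[0,-0.036,0,0.08,0],[0,-0.036,0,0.115,0],[0,-0.036,0,0.125,0],[0,-0.036,0,0.13,0],[0,-0.036,0,0.132,0],[0,-0.036,0,0.132,0]],
])

```text
clock: 5.7
eef_pos: [475.8, -159.0, 268.9]
tcp_rot: [-3.14, -0.0, 1.678]
contact_force: [0.5, 0.4, -0.5]
opening: 0.269
```

```bash
python3 - <<'E'
from h import *
go(477,-160,264,1.68)
E
```

```text
at [ 475.8 -159.   268.9] [-3.1403e+00 -3.0000e-04  1.6781e+00] t 5.7 open 0.269 F [ 0.5  0.4 -0.5]
shift [-0.0012  0.0011  0.0049] spin -0.11 rows 1
```

Request:
carry_out([
  [[0,0,0,0.002,0],[0,0,0,0.004,0],[0,0,0,0.005,0],[0,0,0,0.005,0]],
])

```text
clock: 6.1
eef_pos: [475.7, -159.0, 264.0]
tcp_rot: [-3.141, -0.0, 1.678]
contact_force: [-0.5, 0.5, 0.2]
opening: 0.267
```

```bash
python3 - <<'E'
from h import *
i,c=cam("side"); crop(i,220,100,330,280,4-1,"pics/d4.png")
go(477,-160,264,1.68)
E
```

```text
at [ 475.8 -159.   263.9] [-3.1405e+00 -3.0000e-04  1.6780e+00] t 6.15 open 0.27 F [-1.3 -0.2  0.5]
shift [-0.0011  0.0011 -0.0001] spin -0.12 rows 1
```

View pics/d4.png

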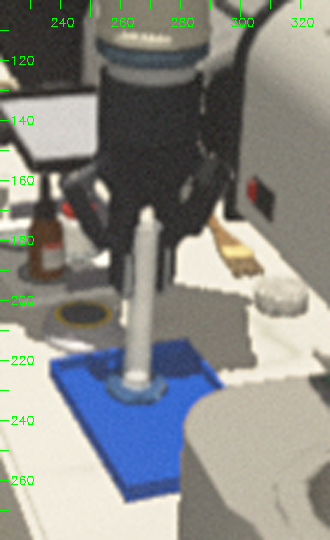

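Request:
carry_out([
  [[0,0,0,0.001,0],[0,0,0,0.0015,0],[0,0,0,0.0015,0]],
])

```text
clock: 6.45
eef_pos: [476.0, -159.2, 263.5]
tcp_rot: [-3.141, 0.0, 1.678]
contact_force: [-3.2, 0.3, 12.9]
opening: 0.27
```

Request:
carry_out([
  [[50,0,0,0,0],[60,0,0,0,0],[70,0,0,0,0],[80,0,0,0,0],[90,0,0,0,0],[100,0,0,0,0]],
])

```text
clock: 7.05
eef_pos: [475.9, -159.1, 263.4]
tcp_rot: [-3.141, -0.0, 1.678]
contact_force: [-0.0, 0.4, 0.5]
opening: 1.0
```

```bash
python3 - <<'E'
from h import *
go(454,49.5,400,1.678)
E
```

```text
at [ 475.9 -159.1  263.4] [-3.1407 -0.      1.6779] t 7.05 open 1.0 F [-0.   0.4  0.5]
shift [ 0.2098  0.0004 -0.1366] spin -0.0 rows 6
```

Request:
carry_out([
  [[100,0,0,-0.04,0],[100,0,0,-0.085,0],[100,0,0,-0.136,0],[100,0.05,0,-0.136,0],[100,0.1,0,-0.136,0],[100,0.15,0,-0.136,0],[100,0.19,0,-0.136,0],[100,0.19,0,-0.136,0]],
])

```text
clock: 7.85
eef_pos: [455.0, 33.3, 399.5]
tcp_rot: [-3.141, -0.001, 1.682]
contact_force: [0.5, 0.1, -0.4]
opening: 1.002
```

```bash
python3 - <<'E'
from h import *
i,c=cam("wrist"); np.save("w4.npy",c,allow_pickle=True); np.save("w4i.npy",i)
crop(i,215,60,355,210,5,"pics/w4.png"); crop(i,150,60,410,384,2,"pics/w4f.png")
go(454,49.5,400,1.678)
E
```

```text
at [455.4  31.7 399.4] [-3.1410e+00 -1.0000e-04  1.6819e+00] t 7.9 open 0.997 F [-0.2  0.1 -0.4]
shift [ 0.0179  0.0006 -0.0006] spin 0.23 rows 1
```

View pics/w4.png

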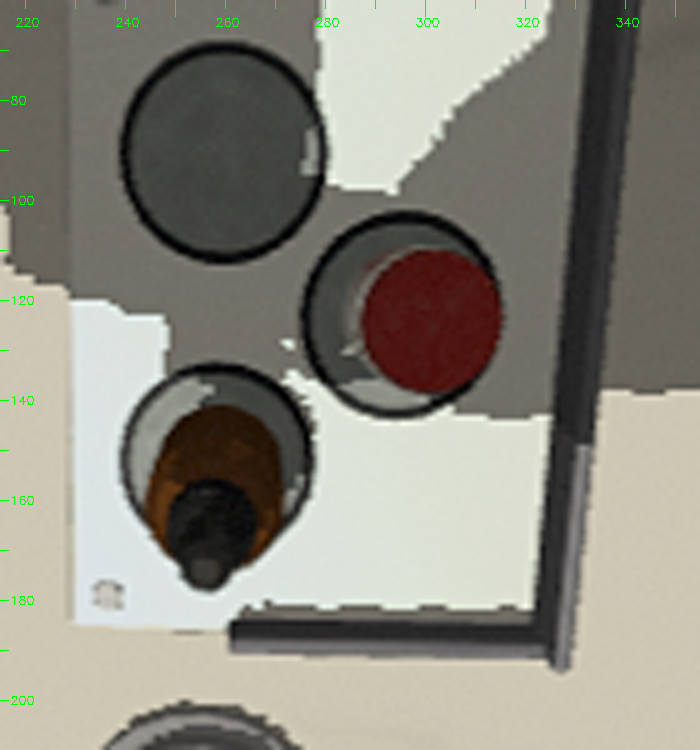

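View pics/w4f.png

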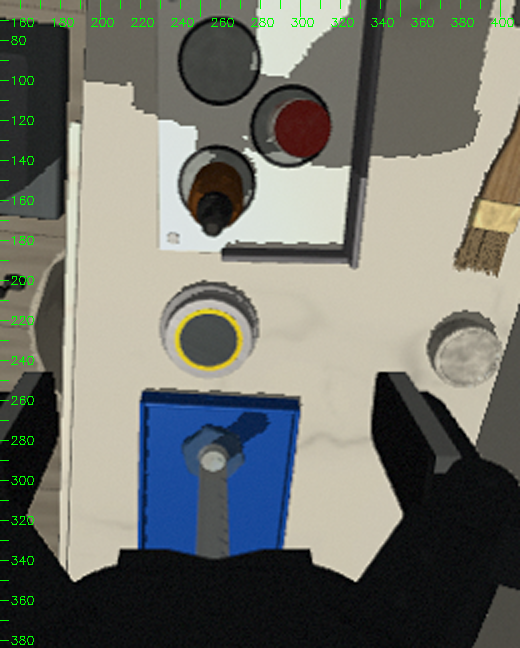

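```bash
python3 - <<'E'
from h import *
np.set_printoptions(precision=1,suppress=True)
c=np.load("w4.npy",allow_pickle=True).item();c1=np.load("w1.npy",allow_pickle=True).item()
for n,p,z in [("FL",(259.8,90.7),8),("rear",(295.3,122.8),8),("FR",(258.5,152),8),("tip",(256.2,174.3),108),("collar",(257.3,165),81),("red",(301,123.9),52),("stand",(254.2,229.5),20),("cFR",(230,184.5),8)]: print(n,atz(c,p,z))
print(tri([(c1,(257,197)),(c,(256.2,174.3))]))
E
```

```text
FL [448.2 126.9   8. ]
rear [497.4  93.7   8. ]
FR [455.1  51.3   8. ]
tip [452.8  47.3 108. ]
collar [453.6  50.5  81. ]
red [497.7  96.   52. ]
stand [461.1 -55.3  20. ]
cFR [421.4   2.6   8. ]
(array([453.1,  40.8,  83.6]), [np.float64(0.3616878784415379), np.float64(0.3616878784415256)])
```

Request:
carry_out([
  [[100,0.018,0,0.02,0],[100,0.018,0,0.06,0],[100,0.018,0,0.1,0],[100,0.018,0,0.14,0],[100,0.018,0,0.17,0],[100,0.018,0,0.182,0],[100,0.018,0,0.182,0],[100,0.018,0,0.182,0]],
])

```text
clock: 8.7
eef_pos: [453.9, 49.2, 218.2]
tcp_rot: [3.141, -0.0, 1.682]
contact_force: [0.2, 0.4, 0.5]
opening: 0.999
```

```bash
python3 - <<'E'
from h import *
i,c=cam("side"); crop(i,200,100,300,220,5,"pics/d5.png")
go(453.5,49.5,217,1.678)
E
```

```text
at [454.1  49.3 218.7] [ 3.1402 -0.      1.6816] t 8.75 open 1.0 F [-0.5  0.1  0.1]
shift [ 0.0003 -0.0005  0.0017] spin 0.21 rows 1
```

View pics/d5.png

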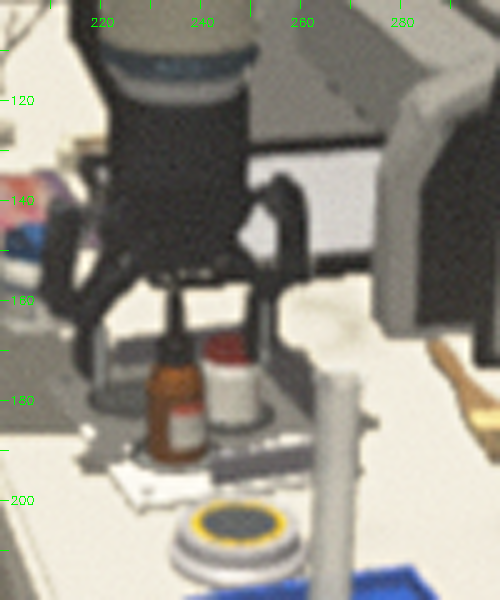

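Request:
carry_out([
  [[0,0,0,0,0],[0,0,0,0,0],[0,0,0,0,0],[0,0,0,0,0],[0,0,0,0,0],[0,0,0,0,0],[0,0,0,0,0],[0,0,0,0,0]],
], squeeze=35)

```text
clock: 9.55
eef_pos: [454.2, 49.4, 219.2]
tcp_rot: [3.14, -0.0, 1.682]
contact_force: [-1.1, 0.2, 7.5]
opening: 0.362
```

Request:
carry_out([
  [[0,0,0,-0.03,0],[0,0,0,-0.07,0],[0,0,0,-0.11,0],[0,0,0,-0.15,0],[0,0,0,-0.182,0],[0,0,0,-0.182,0],[0,0,0,-0.182,0]],
])

```text
clock: 10.25
eef_pos: [453.7, 49.4, 401.6]
tcp_rot: [3.138, -0.0, 1.682]
contact_force: [0.6, 0.4, -1.5]
opening: 0.358
```

```bash
python3 - <<'E'
from h import *
i,c=cam("side"); crop(i,200,80,300,200,5,"pics/d6.png")
go(480,-245,400,1.678)
E
```

```text
at [453.4  49.3 400.6] [ 3.1404 -0.      1.6818] t 10.3 open 0.359 F [-0.1  0.1 -1. ]
shift [-0.2955 -0.0062  0.0005] spin 0.22 rows 6
```

View pics/d6.png

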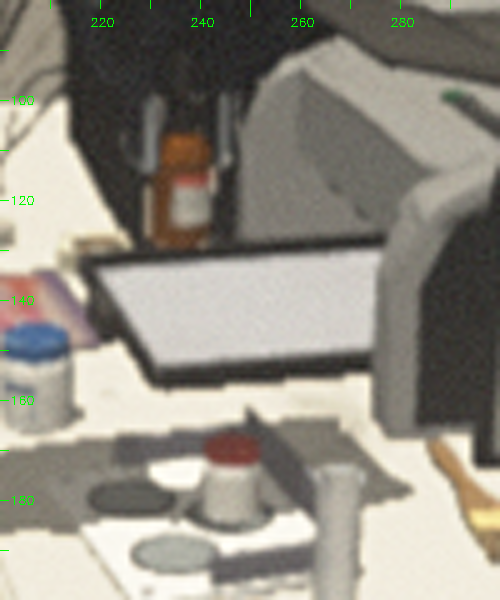

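Request:
carry_out([
  [[0,-0.045,-0.001,0,0],[0,-0.09,-0.002,0,0],[0,-0.135,-0.003,0,0],[0,-0.18,-0.004,0,0],[0,-0.225,-0.005,0,0],[0,-0.27,-0.006,0,0],[0,-0.294,-0.006,0,0],[0,-0.294,-0.006,0,0]],
])

```text
clock: 11.1
eef_pos: [479.7, -246.2, 398.4]
tcp_rot: [-3.14, -0.001, 1.679]
contact_force: [-0.6, 0.4, -0.4]
opening: 0.363
```

```bash
python3 - <<'E'
from h import *
i,c=cam("wrist"); np.save("w5.npy",c,allow_pickle=True); np.save("w5i.npy",i)
crop(i,150,60,410,384,2,"pics/w5.png")
go(480,-244,215.2,1.68)
E
```

```text
at [ 479.5 -244.6  398.4] [-3.1398e+00 -2.0000e-03  1.6793e+00] t 11.15 open 0.362 F [-0.4  0.1 -1.2]
shift [0.0002 0.0009 0.1832] spin -0.04 rows 4
```

View pics/w5.png

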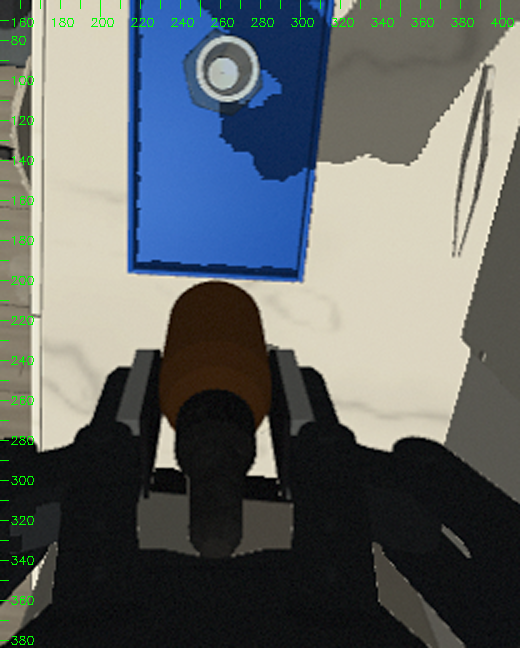

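```bash
python3 - <<'E'
from h import *
np.set_printoptions(precision=1,suppress=True)
c=np.load("w5.npy",allow_pickle=True).item()
for p,z in [((214,195.5),16),((300.5,200),16),((262.3,94.5),146)]: print(atz(c,p,z))
E
```

```text
[ 426.2 -291.8   16. ]
[ 543.4 -285.6   16. ]
[ 474.4 -159.3  146. ]
```

Request:
carry_out([
  [[0,0,0.001,0.04,0],[0,0,0.001,0.08,0],[0,0,0.001,0.12,0],[0,0,0.001,0.155,0],[0,0,0.001,0.17,0],[0,0,0.001,0.178,0],[0,0,0.001,0.18,0],[0,0,0.001,0.18,0]],
])

```text
clock: 11.95
eef_pos: [480.3, -243.8, 218.6]
tcp_rot: [-3.14, -0.002, 1.68]
contact_force: [-0.0, 1.1, 0.2]
opening: 0.358
```

```bash
python3 - <<'E'
from h import *
go(480,-244,215.2,1.68)
E
```

```text
at [ 480.3 -243.8  218.6] [-3.1399e+00 -2.0000e-03  1.6798e+00] t 11.95 open 0.358 F [-0.   1.1  0.2]
shift [-0.0002 -0.0003  0.0034] spin -0.01 rows 1
```

Request:
carry_out([
  [[0,0,0,0.0015,0],[0,0,0,0.003,0],[0,0,0,0.0035,0],[0,0,0,0.0035,0]],
])

```text
clock: 12.35
eef_pos: [480.4, -243.9, 215.5]
tcp_rot: [-3.141, -0.002, 1.68]
contact_force: [-0.8, -0.4, 0.5]
opening: 0.358
```

```bash
python3 - <<'E'
from h import *
go(480,-244,215.2,1.68)
E
```

```text
at [ 480.4 -243.9  215.5] [-3.1405e+00 -1.7000e-03  1.6797e+00] t 12.35 open 0.358 F [-0.8 -0.4  0.5]
shift [-0.0001 -0.0004  0.0003] spin -0.02 rows 1
```

Request:
carry_out([
  [[0,0,0,0.001,0],[0,0,0,0.0015,0],[0,0,0,0.0015,0]],
])

```text
clock: 12.65
eef_pos: [480.5, -244.1, 215.2]
tcp_rot: [-3.141, -0.001, 1.68]
contact_force: [-4.1, 0.8, 14.2]
opening: 0.359
```

Request:
carry_out([
  [[50,0,0,0,0],[60,0,0,0,0],[70,0,0,0,0],[85,0,0,0,0],[100,0,0,0,0],[100,0,0,0,0]],
])

```text
clock: 13.25
eef_pos: [480.5, -244.1, 215.1]
tcp_rot: [-3.141, -0.001, 1.68]
contact_force: [0.6, -0.0, -0.3]
opening: 0.999
```

Request:
carry_out([
  [[100,0,0,-0.03,0],[100,0,0,-0.075,0],[100,0,0,-0.12,0],[100,0,0,-0.165,0],[100,0,0,-0.185,0],[100,0,0,-0.185,0]],
])

```text
clock: 13.85
eef_pos: [481.5, -244.7, 403.7]
tcp_rot: [3.137, 0.002, 1.68]
contact_force: [-0.4, 0.3, -0.2]
opening: 1.001
```

```bash
python3 - <<'E'
from h import *
i,c=cam("wrist"); np.save("w6.npy",c,allow_pickle=True); np.save("w6i.npy",i)
crop(i,150,60,410,384,2,"pics/w6.png")
i,c=cam("scene");crop(i,170,110,370,310,3,"pics/s6.png")
go(530,-360,400,1.68)
E
```

```text
at [ 480.4 -244.2  399.8] [-3.1409e+00 -1.1000e-03  1.6797e+00] t 13.95 open 1.002 F [-0.6 -0.4 -0.1]
shift [-0.1205  0.0367 -0.0003] spin -0.02 rows 3
```

View pics/w6.png

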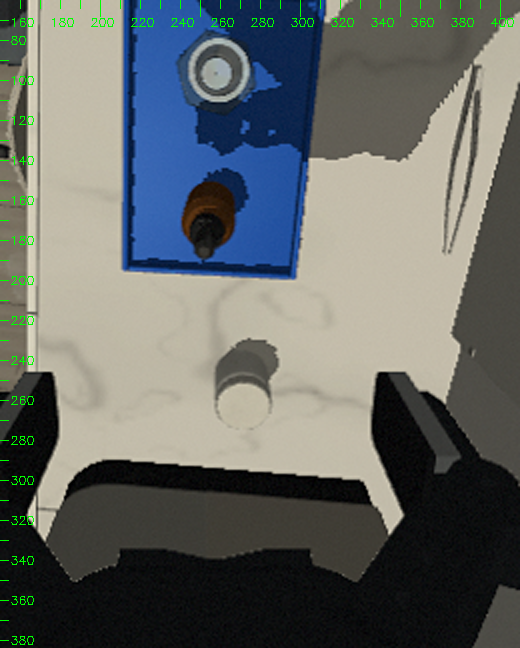

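View pics/s6.png

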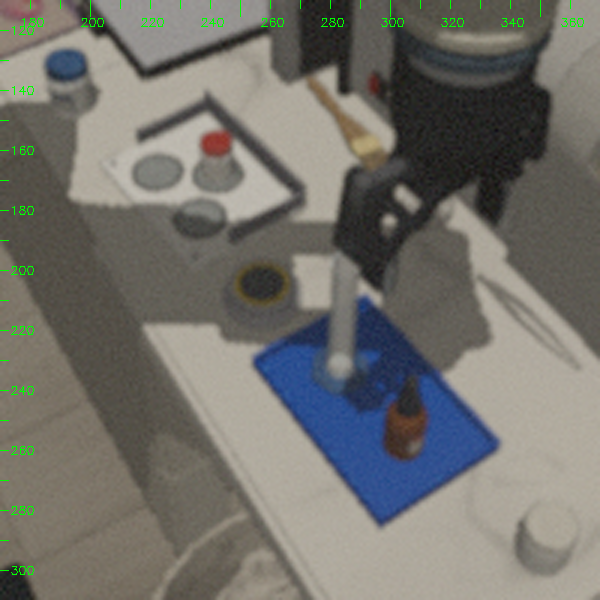

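```bash
python3 - <<'E'
from h import *
np.set_printoptions(precision=1,suppress=True)
c=np.load("w6.npy",allow_pickle=True).item();sc=np.load("sc.npy",allow_pickle=True).item()
print(atz(c,(271.5,261.5),48),atz(sc,(353.3,278.5),48),tri([(c,(271.5,261.5)),(sc,(353.3,278.5))]))
for p in [(250,290),(330,300),(200,290),(183,310)]: print(atz(c,p,0),atz(c,p,60))
i,c=cam("scene");crop(i,300,230,460,384,4,"pics/s7.png")
E
```

```text
[ 516.9 -368.3   48. ] [ 523.8 -361.    48. ] (array([ 517.3, -363.3,   57.5]), [np.float64(1.8347551970296316), np.float64(1.8347551970297402)])
[ 495.4 -455.7    0. ] [ 491.8 -408.4   60. ]
[ 629.  -461.9    0. ] [ 603.8 -413.6   60. ]
[ 414.6 -464.4    0. ] [ 424.  -415.6   60. ]
[ 388.  -507.9    0. ] [ 401.7 -452.1   60. ]
```

View pics/s7.png

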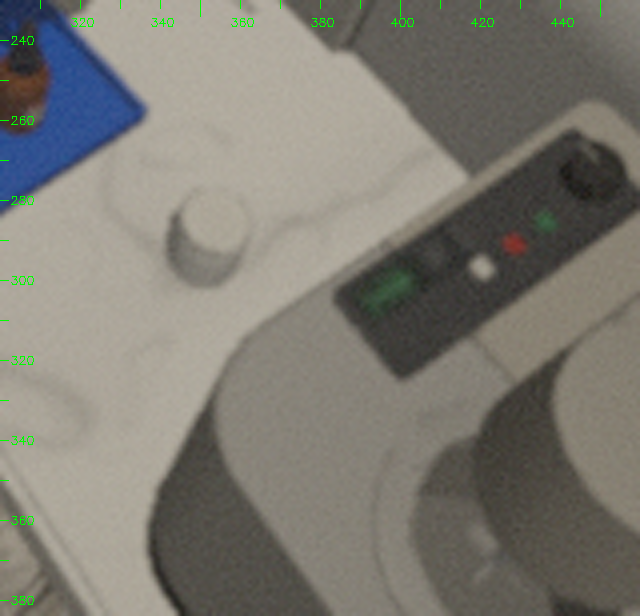

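```bash
python3 - <<'E'
from h import *
np.set_printoptions(precision=1,suppress=True)
sc=np.load("sc.npy",allow_pickle=True).item()
print(atz(sc,(353.3,284.7),48))
for p in [(362,313),(400,285),(440,260)]:
  for z in (0,50,100,150,200): print(p,atz(sc,p,z))
E
```

```text
[ 514.5 -372.2   48. ]
(362, 313) [ 510.3 -420.5    0. ]
(362, 313) [ 488.5 -429.7   50. ]
(362, 313) [ 466.7 -438.9  100. ]
(362, 313) [ 444.8 -448.2  150. ]
(362, 313) [ 423.  -457.4  200. ]
(400, 285) [ 627.8 -416.3    0. ]
(400, 285) [ 598.  -425.8   50. ]
(400, 285) [ 568.2 -435.4  100. ]
(400, 285) [ 538.3 -444.9  150. ]
(400, 285) [ 508.5 -454.4  200. ]
(440, 260) [ 757.6 -420.8    0. ]
(440, 260) [ 718.9 -430.1   50. ]
(440, 260) [ 680.3 -439.3  100. ]
(440, 260) [ 641.6 -448.5  150. ]
(440, 260) [ 603.  -457.7  200. ]
```

```bash
python3 - <<'E'
from h import *
go(498,95.5,400,3.24)
E
```

```text
at [ 480.2 -244.1  398.9] [-3.1394e+00 -2.1000e-03  1.6797e+00] t 14.0 open 1.001 F [-0.2 -0.1 -1.1]
shift [ 0.3357  0.0546 -0.0005] spin -89.4 rows 11
```

Request:
carry_out([
  [[100,0.045,0.007,0,-8],[100,0.09,0.014,0,-16.5],[100,0.135,0.021,0,-25],[100,0.18,0.028,0,-33.5],[100,0.22,0.035,0,-42],[100,0.26,0.042,0,-50.5],[100,0.3,0.049,0,-59],[100,0.336,0.055,0,-67]],
])

```text
clock: 14.8
eef_pos: [497.7, 97.7, 397.6]
tcp_rot: [-3.141, -0.006, 2.856]
contact_force: [0.3, 0.4, 0.6]
opening: 1.0
```

```bash
python3 - <<'E'
from h import *
go(498,95.5,330,3.24)
E
```

```text
at [497.7  97.7 397.6] [-3.1413 -0.0057  2.8556] t 14.8 open 1.0 F [0.3 0.4 0.6]
shift [-0.0013 -0.0021  0.0676] spin -22.02 rows 3
```

Request:
carry_out([
  [[100,0,-0.001,0.02,-8],[100,-0.001,-0.002,0.05,-16],[100,-0.001,-0.002,0.068,-22],[100,-0.001,-0.002,0.068,-22],[100,-0.001,-0.002,0.068,-22]],
])

```text
clock: 15.3
eef_pos: [497.5, 95.6, 328.7]
tcp_rot: [3.14, -0.008, -3.047]
contact_force: [-0.4, 0.1, -0.0]
opening: 1.002
```

```bash
python3 - <<'E'
from h import *
i,c=cam("wrist"); np.save("w7.npy",c,allow_pickle=True)
crop(i,120,60,400,384,2,"pics/w7.png")
go(498,95.5,190,3.24)
E
```

```text
at [497.9  95.6 329.6] [ 3.1398 -0.006  -3.0467] t 15.35 open 1.004 F [ 0.3 -0.4  1. ]
shift [-0.0009 -0.0003  0.1396] spin -0.2 rows 3
```

View pics/w7.png

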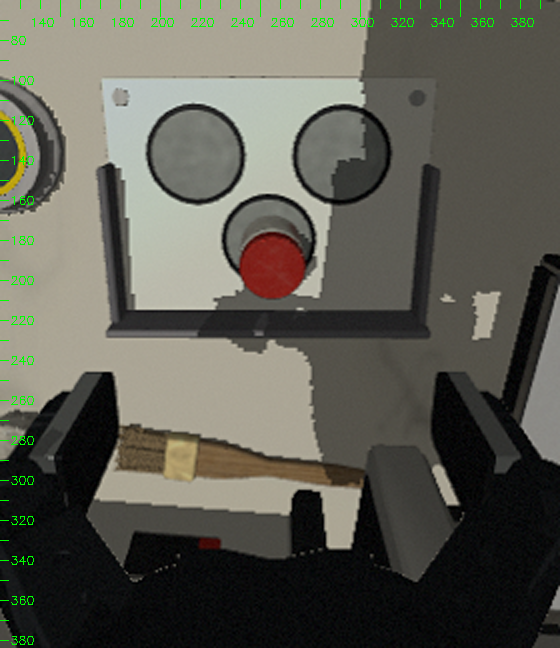

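```bash
python3 - <<'E'
from h import *
np.set_printoptions(precision=1,suppress=True)
c=np.load("w7.npy",allow_pickle=True).item()
print('red',atz(c,(256,192.5),52),'rear',atz(c,(254.3,179),8), 'FL',atz(c,(291,137),8),'FR',atz(c,(218,136.7),8))
for p in [(200,312),(275,305),(305,300)]: print(atz(c,p,0),atz(c,p,100))
E
```

```text
red [496.4  95.7  52. ] rear [495.6  93.6   8. ] FL [446.9 127.5   8. ] FR [453.8  51.9   8. ]
[687.4  38.5   0. ] [596.3  55.4 100. ]
[666.5 136.7   0. ] [582.4 120.7 100. ]
[655.  174.9   0. ] [574.7 146.1 100. ]
```

Request:
carry_out([
  [[100,0,0,0.04,0],[100,0,0,0.08,0],[100,0,0,0.115,0],[100,0,0,0.133,0],[100,0,0,0.14,0],[100,0,0,0.14,0],[100,0,0,0.14,0]],
])

```text
clock: 16.05
eef_pos: [497.8, 95.8, 190.8]
tcp_rot: [3.14, -0.004, -3.048]
contact_force: [0.8, -0.6, -0.3]
opening: 1.003
```

```bash
python3 - <<'E'
from h import *
i,c=cam("side"); crop(i,200,100,300,220,5,"pics/d8.png")
go(497.5,95.5,190,3.24)
E
```

```text
at [497.8  95.8 191. ] [ 3.1396 -0.0037 -3.0474] t 16.1 open 1.0 F [1.  0.7 0.2]
shift [ 0.0003 -0.0003  0.001 ] spin -0.24 rows 1
```

View pics/d8.png

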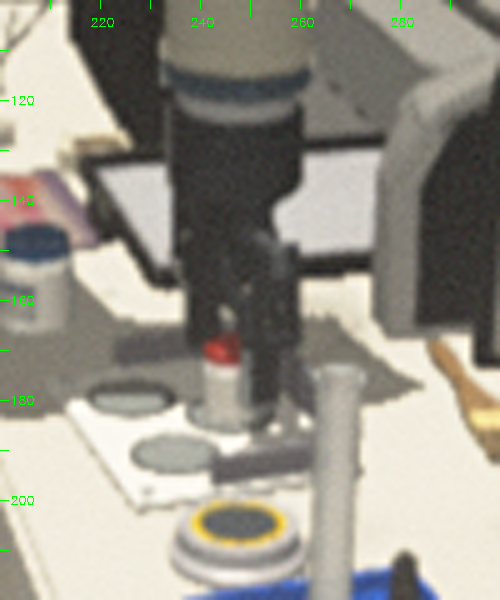

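Request:
carry_out([
  [[0,0,0,0,0],[0,0,0,0,0],[0,0,0,0,0],[0,0,0,0,0],[0,0,0,0,0],[0,0,0,0,0],[0,0,0,0,0],[0,0,0,0,0]],
], squeeze=40)

```text
clock: 16.9
eef_pos: [498.0, 95.8, 191.5]
tcp_rot: [3.14, -0.003, -3.047]
contact_force: [-1.1, -0.9, 8.7]
opening: 0.365
```

Request:
carry_out([
  [[0,0,0,-0.02,0],[0,0,0,-0.05,0],[0,0,0,-0.08,0],[0,0,0,-0.11,0],[0,0,0,-0.13,0],[0,0,0,-0.13,0]],
])

```text
clock: 17.5
eef_pos: [499.3, 95.8, 324.1]
tcp_rot: [3.139, 0.002, -3.047]
contact_force: [0.0, 0.2, -1.0]
opening: 0.366
```

```bash
python3 - <<'E'
from h import *
go(461.5,-55.8,321,3.24)
i,c=cam("wrist"); np.save("w8.npy",c,allow_pickle=True)
crop(i,60,60,450,384,2,"pics/w8.png")
E
```

```text
at [499.3  95.8 324.1] [ 3.1391e+00  1.6000e-03 -3.0474e+00] t 17.5 open 0.366 F [ 0.   0.2 -1. ]
shift [ 0.0519 -0.1474  0.0027] spin -0.24 rows 4
```

View pics/w8.png

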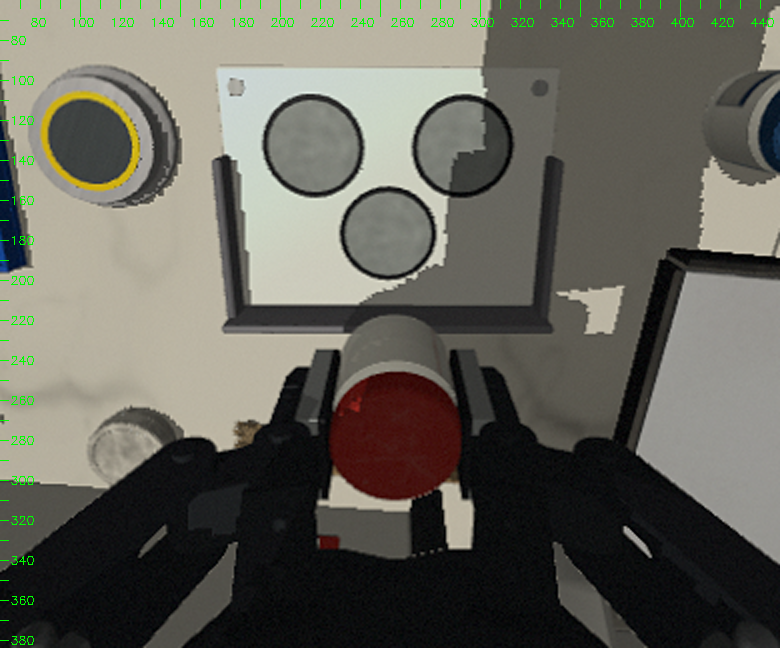

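```bash
python3 - <<'E'
from h import *
np.set_printoptions(precision=1,suppress=True)
c=np.load("w8.npy",allow_pickle=True).item()
print('redheld',atz(c,(257.7,277.5),184.6))
print('rear',atz(c,(254,176),8), 'FL',atz(c,(291.4,132.5),8),'FR',atz(c,(216.6,132.5),8),'stand',atz(c,(105.3,130.3),20))
go(461.5,-55.8,321,3.24)
E
```

```text
redheld [495.7  97.1 184.6]
rear [495.8  93.7   8. ] FL [446.6 127.4   8. ] FR [453.8  51.7   8. ] stand [460.1 -55.   20. ]
at [498.7  95.7 322.5] [ 3.1 -0.  -3. ] t 17.55 open 0.364 F [-0.4 -1.  -1. ]
shift [ 0.1 -0.1  0. ] spin -0.24 rows 4
```

```bash
python3 - <<'E'
from h import *
go(463,-56,320,3.237)
E
```

```text
at [498.7  95.7 322.5] [ 3.1393e+00 -7.0000e-04 -3.0474e+00] t 17.55 open 0.364 F [-0.4 -1.  -1. ]
shift [ 0.0498 -0.1477  0.0022] spin -0.07 rows 4
```

Request:
carry_out([
  [[0,0.014,-0.04,0,0],[0,0.027,-0.08,0,0],[0,0.04,-0.12,0.001,0],[0,0.05,-0.148,0.002,0],[0,0.05,-0.148,0.04,0],[0,0.05,-0.148,0.08,0],[0,0.05,-0.148,0.1,0],[0,0.05,-0.148,0.1,0]],
])

```text
clock: 18.35
eef_pos: [460.6, -56.0, 218.6]
tcp_rot: [3.138, -0.008, -3.048]
contact_force: [0.6, -0.2, -0.7]
opening: 0.37
```

```bash
python3 - <<'E'
from h import *
go(463,-56,203.5,3.237)
i,c=cam("wrist"); np.save("w9.npy",c,allow_pickle=True)
crop(i,130,100,390,384,2,"pics/w9.png")
E
```

```text
at [460.6 -56.  218.6] [ 3.1377 -0.0082 -3.0477] t 18.35 open 0.37 F [ 0.6 -0.2 -0.7]
shift [-0.0025 -0.0002  0.0151] spin -0.09 rows 1
```

View pics/w9.png

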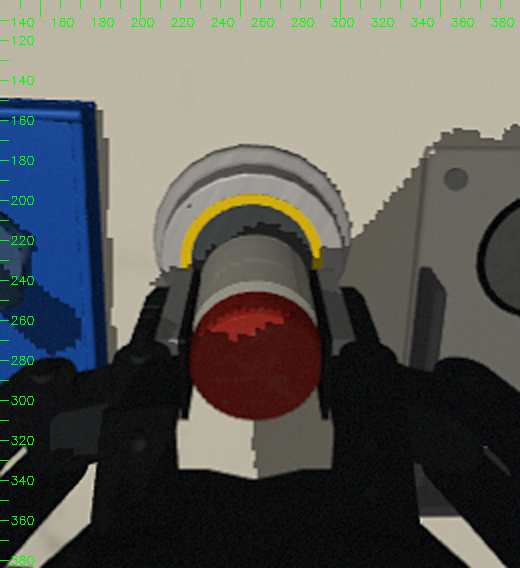

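Request:
carry_out([
  [[0,-0.001,0,0.005,0],[0,-0.002,0,0.01,0],[0,-0.002,0,0.013,0],[0,-0.002,0,0.014,0],[0,-0.002,0,0.014,0]],
])

```text
clock: 18.9
eef_pos: [463.5, -55.8, 206.4]
tcp_rot: [3.138, -0.005, -3.047]
contact_force: [0.0, 0.1, -0.7]
opening: 0.366
```

```bash
python3 - <<'E'
from h import *
go(463,-56,203.5,3.237)
E
```

```text
at [463.5 -55.8 206.4] [ 3.1383 -0.0053 -3.0474] t 18.9 open 0.366 F [ 0.   0.1 -0.7]
shift [ 0.0005 -0.0002  0.0029] spin -0.07 rows 1
```

Request:
carry_out([
  [[0,0,0,0.001,0],[0,0,0,0.002,0],[0,0,0,0.003,0],[0,0,0,0.003,0]],
])

```text
clock: 19.3
eef_pos: [463.6, -55.8, 203.6]
tcp_rot: [3.138, -0.005, -3.047]
contact_force: [-0.5, 0.8, 1.5]
opening: 0.363
```

```bash
python3 - <<'E'
from h import *
go(463,-56,203.5,3.237)
i,c=cam("side"); crop(i,200,120,300,240,5,"pics/d10.png")
E
```

```text
at [463.6 -55.8 203.6] [ 3.1384 -0.005  -3.0474] t 19.3 open 0.363 F [-0.5  0.8  1.5]
shift [ 0.0006 -0.0001  0.0001] spin -0.07 rows 1
```

View pics/d10.png

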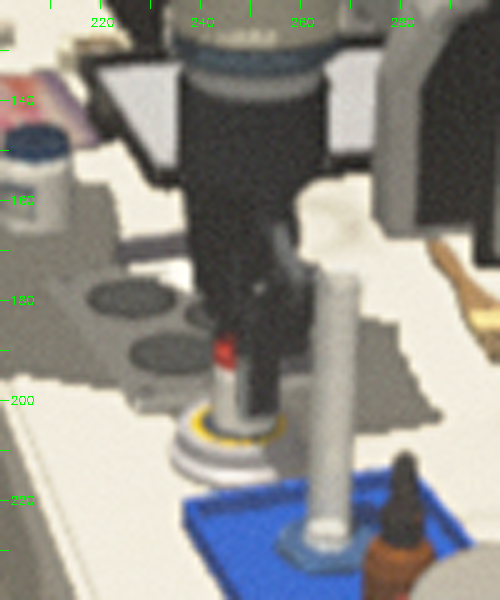

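Touching (force just rising). A touch lower, release and rise.

Request:
carry_out([
  [[0,0,0,0.001,0],[0,0,0,0.001,0],[50,0,0,0.001,0],[60,0,0,0.001,0],[70,0,0,0.001,0],[85,0,0,0.001,0],[100,0,0,0.001,0],[100,0,0,0.001,0]],
])

```text
clock: 20.15
eef_pos: [463.6, -55.8, 202.5]
tcp_rot: [3.138, -0.005, -3.047]
contact_force: [-0.2, 0.3, -0.3]
opening: 0.996
```

Request:
carry_out([
  [[100,0,0,-0.03,0],[100,0,0,-0.07,0],[100,0,0,-0.11,0],[100,0,0,-0.15,0],[100,0,0,-0.19,0],[100,0,0,-0.195,0],[100,0,0,-0.195,0]],
])

```text
clock: 20.85
eef_pos: [464.9, -56.4, 398.6]
tcp_rot: [3.139, -0.002, -3.047]
contact_force: [0.1, -0.0, -0.3]
opening: 1.001
```

```bash
python3 - <<'E'
from h import *
i,c=cam("wrist"); np.save("w10.npy",c,allow_pickle=True)
crop(i,100,80,400,384,2,"pics/w10.png")
go(517,-369,400,1.6)
go(517,-369,400,1.6+3.14159)
E
```

```text
at [464.4 -56.3 397.2] [ 3.1384 -0.0049 -3.0474] t 20.9 open 0.997 F [-0.5  0.   0.2]
shift [-0.023  -0.3163 -0.0039] spin 93.72 rows 11
at [464.4 -56.3 397.2] [ 3.1384 -0.0049 -3.0474] t 20.9 open 0.997 F [-0.5  0.   0.2]
shift [-0.023  -0.3163 -0.0039] spin -86.28 rows 11
```

View pics/w10.png

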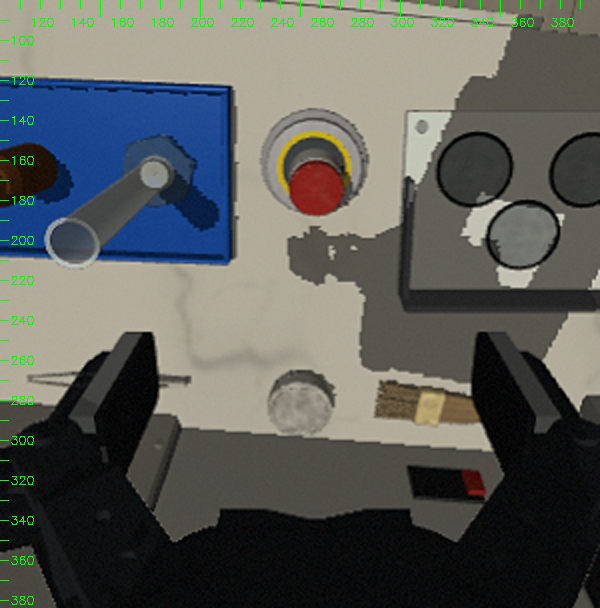

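```bash
python3 - <<'E'
from h import *
np.set_printoptions(precision=1,suppress=True)
c=np.load("w10.npy",allow_pickle=True).item()
print(atz(c,(256.5,164),20),atz(c,(258.5,173.5),64),proj(c,[[461,-55.5,20],[461,-55.5+24,20],[461,-55.5-24,20],[461-24,-55.5,20]]))
E
```

```text
[460.8 -55.8  20. ] [461.7 -53.4  64. ] [[256.7 164.2]
 [275.3 165.9]
 [238.1 162.5]
 [258.5 145.6]]
```

Request:
carry_out([
  [[100,-0.002,-0.04,0,8.5],[100,-0.005,-0.08,0,17],[100,-0.008,-0.12,0,25.5],[100,-0.01,-0.16,0,34],[100,-0.013,-0.2,0,42.5],[100,-0.016,-0.24,0,51],[100,-0.018,-0.265,0,59],[100,-0.02,-0.275,0,67]],
])

```text
clock: 21.7
eef_pos: [509.8, -330.4, 393.4]
tcp_rot: [-3.136, -0.008, 2.059]
contact_force: [0.2, -0.0, -0.2]
opening: 1.0
```

```bash
python3 - <<'E'
from h import *
go(517,-369,400,1.6)
E
```

```text
at [ 509.8 -330.4  393.4] [-3.1363 -0.0076  2.0588] t 21.7 open 1.0 F [ 0.2 -0.  -0.2]
shift [-0.0374 -0.0118 -0.0068] spin 26.29 rows 4
```

Request:
carry_out([
  [[100,-0.01,-0.003,0,8.5],[100,-0.02,-0.006,0,17],[100,-0.03,-0.01,0,25],[100,-0.037,-0.012,0,26],[100,-0.037,-0.012,0,26],[100,-0.037,-0.012,0,26]],
])

```text
clock: 22.3
eef_pos: [516.4, -368.4, 392.0]
tcp_rot: [-3.132, -0.006, 1.608]
contact_force: [-0.6, -0.1, -1.1]
opening: 0.998
```

```bash
python3 - <<'E'
from h import *
i,c=cam("wrist"); np.save("w11.npy",c,allow_pickle=True)
crop(i,100,80,400,384,2,"pics/w11.png")
go(517,-369,300,1.6)
E
```

```text
at [ 516.4 -368.3  392.4] [-3.1325 -0.0054  1.6077] t 22.35 open 1.0 F [ 0.4 -0.4  0.8]
shift [-0.0012  0.0014  0.0924] spin 0.44 rows 2
```

View pics/w11.png

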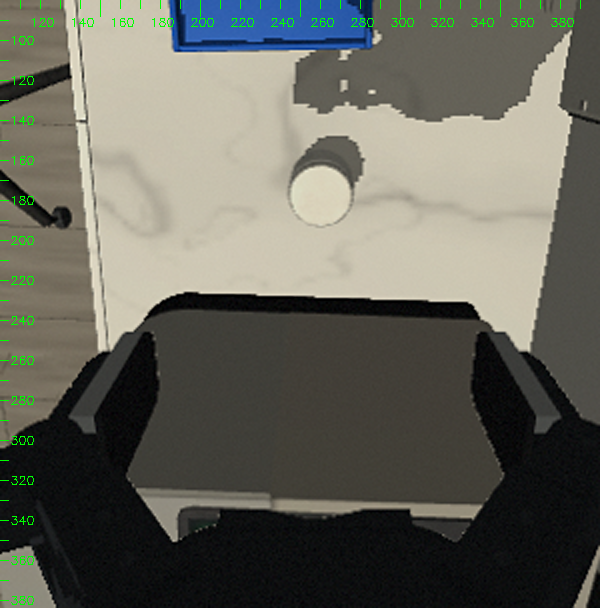

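```bash
python3 - <<'E'
from h import *
np.set_printoptions(precision=1,suppress=True)
c=np.load("w11.npy",allow_pickle=True).item();c6=np.load("w6.npy",allow_pickle=True).item()
print(c['eye'],atz(c,(260.5,177.5),48),tri([(c,(260.5,177.5)),(c6,(271.5,261.5))]))
b=atz(c,(250,227.5),0);print('base',b, atz(c,(250,238),0))
d=ray(c,(250,326)); k=(b[1]-c['eye'][1])/d[1]; print(c['eye']+k*d)
E
```

```text
[ 513.2 -285.1  361.3] [ 517.7 -370.5   48. ] (array([ 517.7, -372.1,   42. ]), [np.float64(0.03948449880882884), np.float64(0.039484498808731276)])
base [ 506.3 -458.7    0. ] [ 506.8 -475.6    0. ]
[ 512.4 -458.7  183.5]
```

Request:
carry_out([
  [[100,-0.002,0.001,0.04,0],[100,-0.002,0.001,0.08,0],[100,-0.002,0.001,0.12,0],[100,-0.002,0.001,0.16,0],[100,-0.002,0.001,0.19,0],[100,-0.002,0.001,0.2,0],[100,-0.002,0.001,0.2,0],[100,-0.002,0.001,0.2,0]],
])

```text
clock: 23.15
eef_pos: [516.3, -369.5, 193.8]
tcp_rot: [-3.134, -0.004, 1.608]
contact_force: [0.4, 0.2, -0.0]
opening: 1.002
```

```bash
python3 - <<'E'
from h import *
i,c=cam("wrist"); np.save("w12.npy",c,allow_pickle=True)
crop(i,100,80,400,384,2,"pics/w12.png")
go(518,-370.5,192,1.6)
E
```

```text
at [ 516.4 -369.6  194.3] [-3.1347 -0.0038  1.6082] t 23.2 open 0.999 F [0.4 0.1 0.3]
shift [-0.0009  0.0015  0.0023] spin 0.47 rows 1
```

View pics/w12.png

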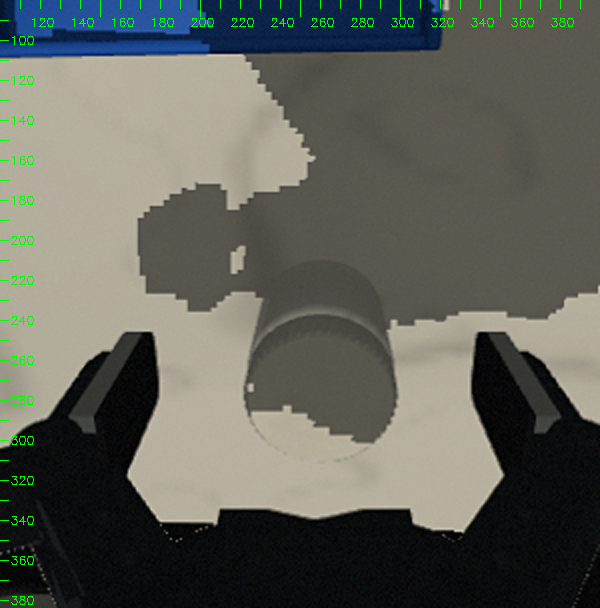

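Request:
carry_out([
  [[0,-0.001,0.001,0.002,0],[0,-0.001,0.001,0.002,0],[0,-0.001,0.001,0.002,0],[0,-0.001,0.001,0.002,0],[0,-0.001,0.001,0.002,0],[0,-0.001,0.001,0.002,0],[0,-0.001,0.001,0.002,0],[0,-0.001,0.001,0.002,0]],
], squeeze=40)

```text
clock: 24.0
eef_pos: [517.7, -370.7, 193.2]
tcp_rot: [-3.136, -0.003, 1.608]
contact_force: [-1.2, 1.9, 6.4]
opening: 0.433
```

Request:
carry_out([
  [[0,0,0,-0.02,0],[0,0,0,-0.06,0],[0,0,0,-0.1,0],[0,0,0,-0.14,0],[0,0,0,-0.18,0],[0,0,0,-0.205,0],[0,0,0,-0.205,0],[0,0,0,-0.205,0]],
])

```text
clock: 24.8
eef_pos: [518.7, -371.2, 398.2]
tcp_rot: [-3.136, -0.003, 1.608]
contact_force: [0.0, 0.8, -1.2]
opening: 0.434
```

```bash
python3 - <<'E'
from h import *
i,c=cam("wrist"); np.save("w13.npy",c,allow_pickle=True)
crop(i,100,80,400,384,2,"pics/w13.png")
go(500,93.6,400,3.24)
E
```

```text
at [ 518.5 -371.   397. ] [-3.1342 -0.0043  1.6081] t 24.85 open 0.434 F [-0.   0.2 -2.5]
shift [ 0.465  -0.0011 -0.0009] spin -93.5 rows 11
```

View pics/w13.png

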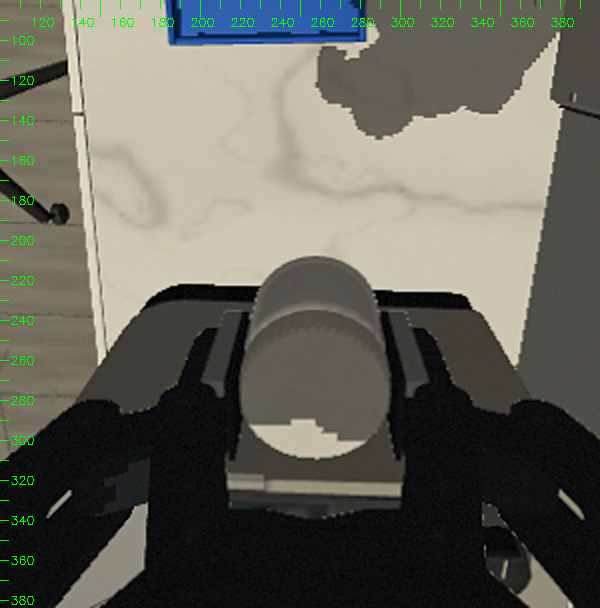

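```bash
python3 - <<'E'
from h import *
np.set_printoptions(precision=1,suppress=True)
c=np.load("w13.npy",allow_pickle=True).item()
p=atz(c,(258,272),251.8); s=r.sense(); print(p, rpy(s['tcp_rot']).T@(p-s['eef_pos']))
E
```

```text
[ 518.6 -367.6  251.8] [  2.8   1.3 145.3]
```

Request:
carry_out([
  [[0,0.04,0,0,-8],[0,0.085,0,0,-16.5],[0,0.13,0,0,-25],[0,0.175,0,0,-33.5],[0,0.22,0,0,-42],[0,0.265,0,0,-50.5],[0,0.31,0,0,-59],[0,0.355,0,0,-67.5]],
])

```text
clock: 25.65
eef_pos: [504.3, -14.6, 396.8]
tcp_rot: [3.141, -0.011, 2.792]
contact_force: [-0.1, 1.1, -1.7]
opening: 0.435
```

```bash
python3 - <<'E'
from h import *
go(499,93.6,330,3.24)
E
```

```text
at [504.3 -14.6 396.8] [ 3.1413 -0.0113  2.7921] t 25.65 open 0.435 F [-0.1  1.1 -1.7]
shift [0.0412 0.0998 0.0673] spin -25.66 rows 3
```

Request:
carry_out([
  [[0,0.016,0.04,0.005,-8],[0,0.03,0.075,0.02,-16],[0,0.041,0.1,0.05,-24],[0,0.041,0.1,0.067,-25.7],[0,0.041,0.1,0.067,-25.7],[0,0.041,0.1,0.067,-25.7]],
])

```text
clock: 26.25
eef_pos: [499.0, 93.5, 329.5]
tcp_rot: [3.137, -0.013, -3.044]
contact_force: [0.2, -0.6, -1.1]
opening: 0.434
```

```bash
python3 - <<'E'
from h import *
i,c=cam("wrist"); np.save("w14.npy",c,allow_pickle=True)
crop(i,100,80,400,384,2,"pics/w14.png")
go(498.5,93.6,204,3.24)
E
```

```text
at [499.4  93.3 330.3] [ 3.1367 -0.0108 -3.0441] t 26.3 open 0.434 F [ 0.6 -0.3 -2. ]
shift [-0.0005 -0.0002  0.1263] spin -0.05 rows 3
```

View pics/w14.png

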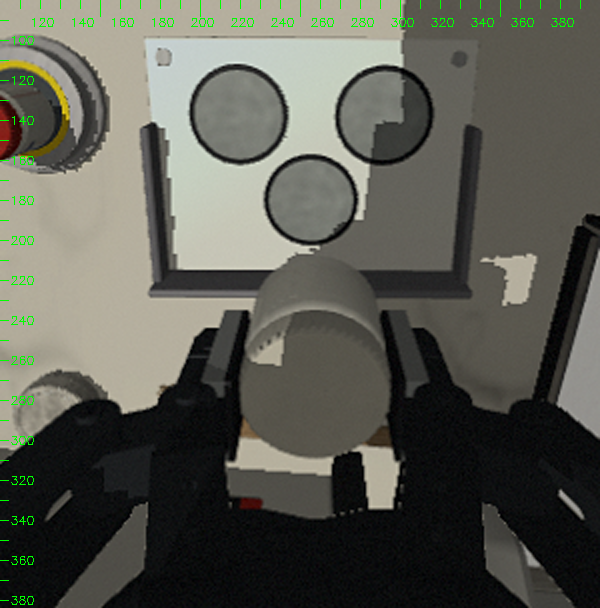

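Request:
carry_out([
  [[0,0,0,0.04,0],[0,0,0,0.08,0],[0,0,0,0.105,0],[0,0,0,0.118,0],[0,0,0,0.124,0],[0,0,0,0.125,0],[0,0,0,0.125,0],[0,0,0,0.125,0]],
])

```text
clock: 27.1
eef_pos: [498.6, 93.8, 206.5]
tcp_rot: [3.136, -0.009, -3.044]
contact_force: [0.1, 0.3, -2.0]
opening: 0.438
```

```bash
python3 - <<'E'
from h import *
i,c=cam("wrist"); np.save("w15.npy",c,allow_pickle=True)
crop(i,100,80,400,384,2,"pics/w15.png")
go(498.5,93.6,201.2,3.24)
E
```

```text
at [498.5  93.9 206.3] [ 3.1365 -0.0089 -3.0442] t 27.15 open 0.432 F [ 0.3  0.1 -0.3]
shift [-0.     -0.0003  0.0051] spin -0.06 rows 1
```

View pics/w15.png

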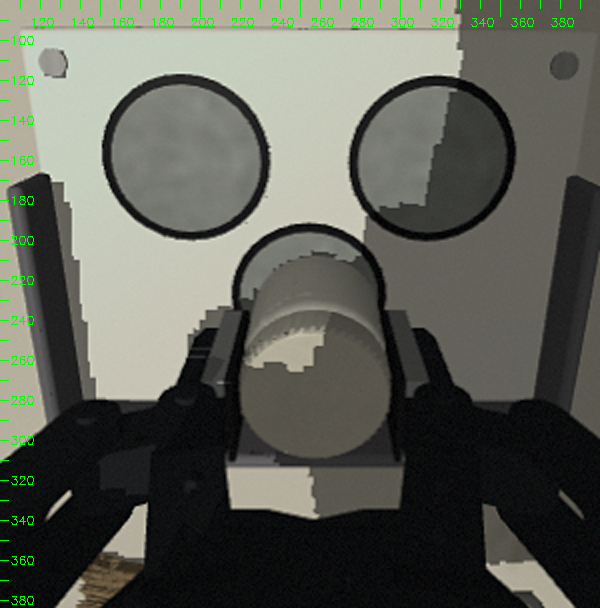

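Request:
carry_out([
  [[0,0,0,0.002,0],[0,0,0,0.004,0],[0,0,0,0.005,0],[0,0,0,0.0055,0],[0,0,0,0.0055,0]],
])

```text
clock: 27.65
eef_pos: [498.5, 93.9, 201.2]
tcp_rot: [3.136, -0.009, -3.044]
contact_force: [-1.7, -1.2, 6.3]
opening: 0.439
```

Contact. Release and rise.

Request:
carry_out([
  [[55,0,0,0.0005,0],[60,0,0,0.0005,0],[70,0,0,0.0005,0],[85,0,0,0.0005,0],[100,0,0,0.0005,0],[100,0,0,0.0005,0]],
])

```text
clock: 28.25
eef_pos: [498.5, 93.9, 200.7]
tcp_rot: [3.136, -0.009, -3.044]
contact_force: [0.5, 0.2, 0.0]
opening: 0.998
```

Request:
carry_out([
  [[100,0,0,-0.03,0],[100,0,0,-0.07,0],[100,0,0,-0.11,0],[100,0,0,-0.15,0],[100,0,0,-0.19,0],[100,0,0,-0.2,0],[100,0,0,-0.2,0]],
])

```text
clock: 28.95
eef_pos: [500.7, 93.1, 402.3]
tcp_rot: [3.136, -0.005, -3.044]
contact_force: [-0.5, 0.4, -1.6]
opening: 1.003
```

```bash
python3 - <<'E'
from h import *
i,c=cam("wrist"); np.save("w16.npy",c,allow_pickle=True)
crop(i,100,80,400,384,2,"pics/w16.png")
go(480.5,-244.1,400,1.68)
E
```

```text
at [500.2  93.  400.6] [ 3.1364 -0.0083 -3.0441] t 29.0 open 1.0 F [-0.1  0.1 -0.3]
shift [ 0.0524 -0.3336 -0.0007] spin 89.33 rows 11
```

View pics/w16.png

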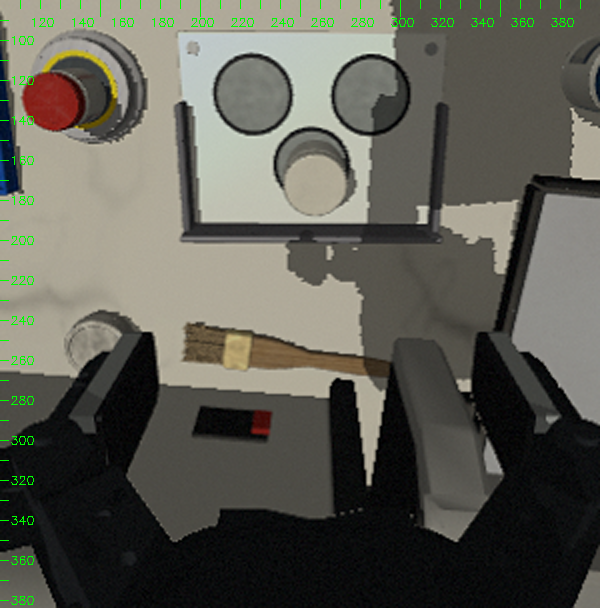

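```bash
python3 - <<'E'
from h import *
np.set_printoptions(precision=1,suppress=True)
c=np.load("w16.npy",allow_pickle=True).item()
print('white',atz(c,(258,170.8),56),'rear',atz(c,(255.8,161.5),8),'FL',atz(c,(285.5,127),8),'FR',atz(c,(226.5,127),8))
E
```

```text
white [496.3  96.4  56. ] rear [495.6  93.8   8. ] FL [446.9 127.5   8. ] FR [454.2  51.8   8. ]
```

Request:
carry_out([
  [[100,0.006,-0.04,0,8.5],[100,0.013,-0.08,0,17],[100,0.02,-0.125,0,25.5],[100,0.027,-0.17,0,34],[100,0.034,-0.215,0,42.5],[100,0.041,-0.26,0,51],[100,0.047,-0.3,0,59],[100,0.052,-0.333,0,67]],
])

```text
clock: 29.8
eef_pos: [479.8, -245.4, 396.8]
tcp_rot: [-3.134, -0.011, 2.063]
contact_force: [0.5, 0.4, -0.6]
opening: 1.001
```

```bash
python3 - <<'E'
from h import *
go(480.5,-244.1,400,1.68)
E
```

```text
at [ 479.8 -245.4  396.8] [-3.1337 -0.0109  2.0629] t 29.8 open 1.001 F [ 0.5  0.4 -0.6]
shift [ 0.0008  0.0012 -0.0032] spin 21.94 rows 3
```

Request:
carry_out([
  [[100,0,0.001,0,8],[100,0,0.001,0,16],[100,0,0.001,0,22],[100,0,0.001,0,22],[100,0,0.001,0,22]],
])

```text
clock: 30.3
eef_pos: [480.4, -244.7, 395.1]
tcp_rot: [-3.128, -0.009, 1.682]
contact_force: [0.6, -0.7, 0.6]
opening: 1.001
```

```bash
python3 - <<'E'
from h import *
i,c=cam("wrist"); np.save("w17.npy",c,allow_pickle=True)
crop(i,150,60,410,384,2,"pics/w17.png")
go(480.5,-244.1,215.5,1.68)
E
```

```text
at [ 480.5 -244.7  395.5] [-3.1286 -0.0083  1.682 ] t 30.35 open 1.003 F [-0.7 -0.1  0.3]
shift [-0.0009  0.0024  0.18  ] spin 0.11 rows 4
```

View pics/w17.png

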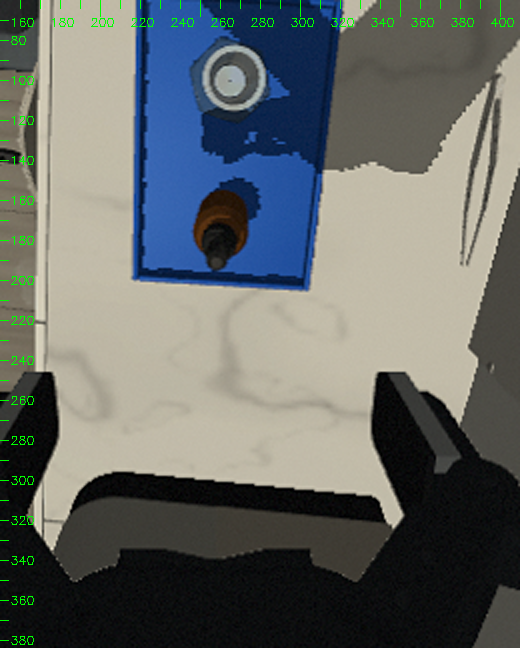

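```bash
cat >> h.py <<'E'
def gog(x,y,z,yaw):
    # target where the grasp point is at x,y, z-155 with present tilt kept
    s=r.sense(); Rm=rpy(s['tcp_rot']); t=Rm[:,2]
    go(x-155*t[0],y-155*t[1],z,yaw)
E
python3 - <<'E'
from h import *
gog(480.4,-243.9,215.5,1.68)
E
```

```text
at [ 480.5 -244.7  395.5] [-3.1286 -0.0083  1.682 ] t 30.35 open 1.003 F [-0.7 -0.1  0.3]
shift [-0.002   0.0043  0.18  ] spin 0.11 rows 4
```

Request:
carry_out([
  [[100,-0.002,0.004,0.02,0],[100,-0.002,0.004,0.06,0],[100,-0.002,0.004,0.1,0],[100,-0.002,0.004,0.14,0],[100,-0.002,0.004,0.17,0],[100,-0.002,0.004,0.179,0],[100,-0.002,0.004,0.179,0],[100,-0.002,0.004,0.179,0]],
])

```text
clock: 31.15
eef_pos: [482.8, -245.3, 217.6]
tcp_rot: [-3.13, -0.008, 1.683]
contact_force: [1.1, -0.9, 0.8]
opening: 1.001
```

```bash
python3 - <<'E'
from h import *
gog(480.4,-243.9,215.5,1.68)
i,c=cam("wrist"); crop(i,150,60,410,384,2,"pics/w18.png")
E
```

```text
at [ 482.8 -245.3  217.6] [-3.1297 -0.0075  1.6828] t 31.15 open 1.001 F [ 1.1 -0.9  0.8]
shift [ 0.0005 -0.0004  0.0021] spin 0.16 rows 1
```

View pics/w18.png

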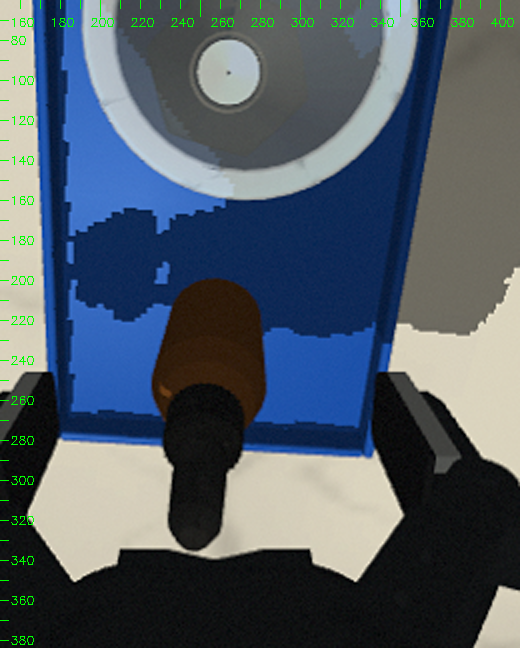

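Request:
carry_out([
  [[0,0,0,0.001,0],[0,0,0,0.001,0],[0,0,0,0.001,0],[0,0,0,0.001,0],[0,0,0,0.001,0],[0,0,0,0.001,0],[0,0,0,0.001,0],[0,0,0,0.001,0]],
], squeeze=35)

```text
clock: 32.0
eef_pos: [483.1, -245.5, 217.6]
tcp_rot: [-3.131, -0.007, 1.683]
contact_force: [-1.7, -0.1, 6.6]
opening: 0.358
```

Request:
carry_out([
  [[0,0,0,-0.03,0],[0,0,0,-0.07,0],[0,0,0,-0.11,0],[0,0,0,-0.15,0],[0,0,0,-0.185,0],[0,0,0,-0.185,0],[0,0,0,-0.185,0]],
])

```text
clock: 32.7
eef_pos: [485.1, -246.5, 403.1]
tcp_rot: [-3.132, -0.006, 1.683]
contact_force: [0.3, 0.0, -0.9]
opening: 0.357
```

```bash
python3 - <<'E'
from h import *
gog(454.1,49.4,402,1.682)
E
```

```text
at [ 485.1 -246.5  403.1] [-3.1324 -0.0057  1.6827] t 32.7 open 0.357 F [ 0.3  0.  -0.9]
shift [0.2966 0.0037 0.0028] spin 0.04 rows 6
```

Request:
carry_out([
  [[0,0.04,0,0,0],[0,0.085,0.001,0,0],[0,0.13,0.002,0,0],[0,0.175,0.003,0,0],[0,0.22,0.003,0,0],[0,0.265,0.004,0,0],[0,0.296,0.004,0,0],[0,0.296,0.004,0,0]],
])

```text
clock: 33.5
eef_pos: [455.0, 50.9, 403.2]
tcp_rot: [-3.129, -0.007, 1.686]
contact_force: [0.1, 0.2, -0.2]
opening: 0.355
```

```bash
python3 - <<'E'
from h import *
gog(454.1,49.4,225,1.682)
i,c=cam("wrist"); crop(i,150,60,410,384,2,"pics/w19.png")
E
```

```text
at [455.   50.9 403.2] [-3.1294 -0.0067  1.686 ] t 33.5 open 0.355 F [ 0.1  0.2 -0.2]
shift [-0.0036  0.003   0.1781] spin 0.23 rows 4
```

View pics/w19.png

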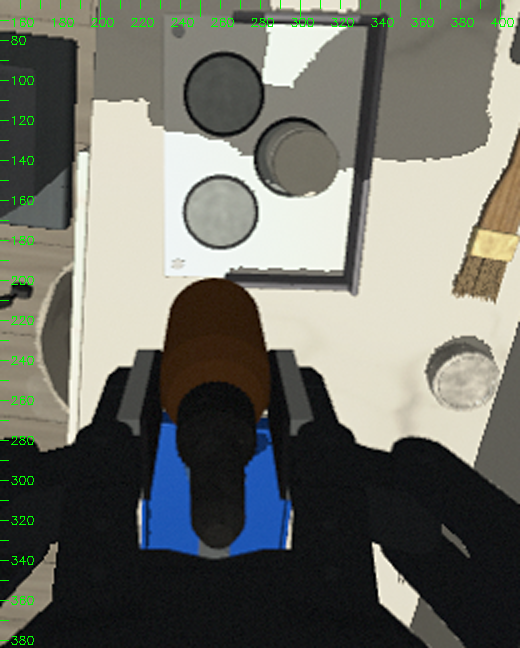

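Request:
carry_out([
  [[0,-0.004,0.003,0.03,0],[0,-0.004,0.003,0.07,0],[0,-0.004,0.003,0.11,0],[0,-0.004,0.003,0.15,0],[0,-0.004,0.003,0.17,0],[0,-0.004,0.003,0.177,0],[0,-0.004,0.003,0.177,0],[0,-0.004,0.003,0.177,0]],
])

```text
clock: 34.35
eef_pos: [456.9, 46.3, 226.8]
tcp_rot: [-3.13, -0.006, 1.685]
contact_force: [0.3, -0.5, 0.1]
opening: 0.354
```

```bash
python3 - <<'E'
from h import *
gog(454.1,49.4,221.6,1.682)
i,c=cam("side"); crop(i,200,120,300,240,5,"pics/d20.png")
E
```

```text
at [456.9  46.3 226.8] [-3.1302 -0.0056  1.6855] t 34.35 open 0.354 F [ 0.3 -0.5  0.1]
shift [ 0.0025 -0.0006  0.0052] spin 0.2 rows 1
```

View pics/d20.png

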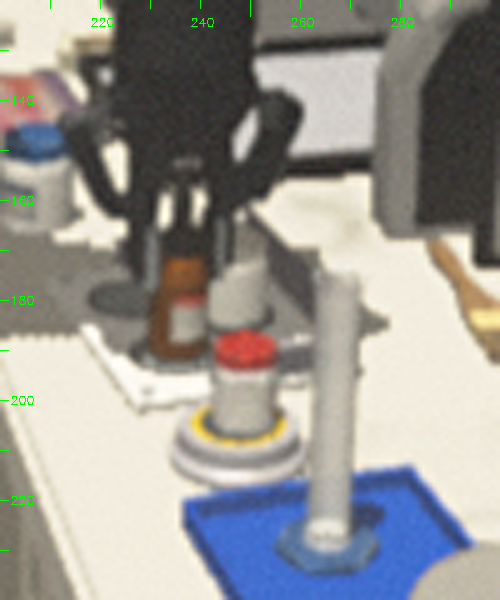

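Request:
carry_out([
  [[0,0.001,0,0.002,0],[0,0.0025,-0.0005,0.004,0],[0,0.0025,-0.0005,0.005,0],[0,0.0025,-0.0005,0.0055,0],[0,0.0025,-0.0005,0.0055,0]],
])

```text
clock: 34.9
eef_pos: [456.3, 48.9, 221.7]
tcp_rot: [-3.131, -0.006, 1.686]
contact_force: [0.5, -0.0, -0.6]
opening: 0.354
```

```bash
python3 - <<'E'
from h import *
gog(454.1,49.4,221.6,1.682)
E
```

```text
at [456.3  48.9 221.7] [-3.1314 -0.0056  1.6858] t 34.9 open 0.354 F [ 0.5 -0.  -0.6]
shift [-0.0001 -0.0005  0.0001] spin 0.22 rows 1
```

Request:
carry_out([
  [[0,0,0,0.001,0],[0,0,0,0.0015,0],[0,0,0,0.0015,0]],
])

```text
clock: 35.2
eef_pos: [456.4, 49.0, 221.3]
tcp_rot: [-3.132, -0.006, 1.686]
contact_force: [-5.4, -0.7, 19.5]
opening: 0.362
```

Request:
carry_out([
  [[45,0,0,0,0],[55,0,0,0,0],[65,0,0,0,0],[80,0,0,0,0],[100,0,0,0,0],[100,0,0,0,0]],
])

```text
clock: 35.8
eef_pos: [456.3, 49.0, 221.2]
tcp_rot: [-3.131, -0.006, 1.686]
contact_force: [0.4, 0.4, -0.6]
opening: 0.999
```

Request:
carry_out([
  [[100,0,0,-0.03,0],[100,0,0,-0.07,0],[100,0,0,-0.11,0],[100,0,0,-0.15,0],[100,0,0,-0.18,0],[100,0,0,-0.18,0]],
])

```text
clock: 36.4
eef_pos: [459.5, 48.3, 405.3]
tcp_rot: [-3.139, -0.006, 1.686]
contact_force: [0.5, -0.4, 0.1]
opening: 0.997
```

```bash
python3 - <<'E'
from h import *
i,c=cam("wrist"); np.save("w21.npy",c,allow_pickle=True); crop(i,200,60,400,260,3,"pics/w21.png")
gog(475.9,-159.1,400,1.68)
E
```

```text
at [458.8  48.2 403. ] [-3.1356 -0.0056  1.6858] t 36.45 open 1.006 F [-0.6  0.5 -0.4]
shift [-0.2088 -0.0058  0.0019] spin 0.33 rows 5
```

View pics/w21.png

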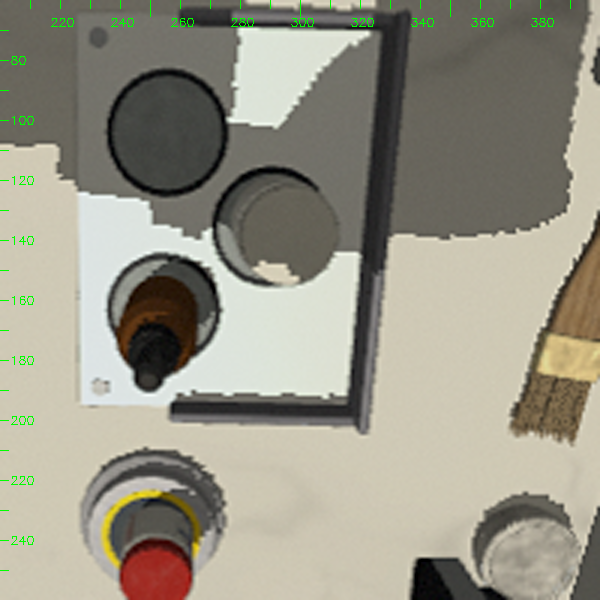

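```bash
python3 - <<'E'
from h import *
np.set_printoptions(precision=1,suppress=True)
c=np.load("w21.npy",allow_pickle=True).item()
print('tip',atz(c,(249.7,186.3),108),'FR',atz(c,(200+164/3,60+309/3),8),'FL',atz(c,(200+168/3,60+131.5/3+60),8)if 0 else atz(c,(256,60+132/3),8))
E
```

```text
tip [451.6  48.8 108. ] FR [455.2  51.4   8. ] FL [448.4 127.3   8. ]
```

Request:
carry_out([
  [[100,-0.045,-0.001,0,0],[100,-0.09,-0.002,0,0],[100,-0.135,-0.003,0,0],[100,-0.18,-0.005,0,0],[100,-0.209,-0.006,0,0],[100,-0.209,-0.006,0,0],[100,-0.209,-0.006,0,0]],
])

```text
clock: 37.15
eef_pos: [476.3, -160.4, 400.3]
tcp_rot: [-3.133, -0.007, 1.684]
contact_force: [0.4, 0.3, -0.3]
opening: 0.999
```

```bash
python3 - <<'E'
from h import *
gog(475.9,-159.1,264.5,1.68)
i,c=cam("wrist"); np.save("w22.npy",c,allow_pickle=True); crop(i,150,60,410,384,2,"pics/w22.png")
E
```

```text
at [ 476.3 -160.4  400.3] [-3.1332 -0.0071  1.684 ] t 37.15 open 0.999 F [ 0.4  0.3 -0.3]
shift [-0.0007  0.0022  0.1358] spin 0.23 rows 3
```

View pics/w22.png

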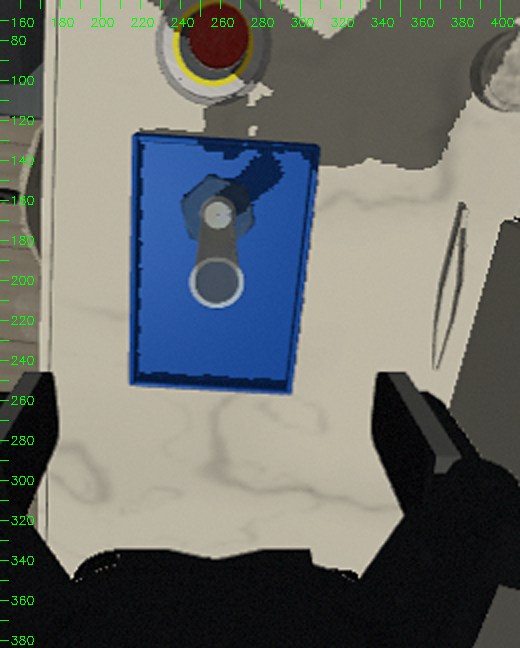

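Dropper is back within ~2 mm of its start. Now down on the cylinder.

Request:
carry_out([
  [[100,-0.001,0.002,0.03,0],[100,-0.001,0.002,0.07,0],[100,-0.001,0.002,0.11,0],[100,-0.001,0.002,0.13,0],[100,-0.001,0.002,0.135,0],[100,-0.001,0.002,0.135,0],[100,-0.001,0.002,0.135,0]],
])

```text
clock: 37.9
eef_pos: [477.8, -159.3, 266.6]
tcp_rot: [-3.135, -0.006, 1.686]
contact_force: [0.3, -0.5, 0.7]
opening: 1.001
```

```bash
python3 - <<'E'
from h import *
gog(475.9,-159.1,264.5,1.68)
E
```

```text
at [ 477.8 -159.3  266.6] [-3.1349 -0.0064  1.686 ] t 37.9 open 1.001 F [ 0.3 -0.5  0.7]
shift [-0.0006 -0.0009  0.0021] spin 0.34 rows 1
```

Request:
carry_out([
  [[0,-0.0005,-0.001,0.001,0],[0,-0.0005,-0.001,0.001,0],[0,-0.0005,-0.001,0.001,0],[0,-0.0005,-0.001,0.001,0],[0,-0.0005,-0.001,0.001,0],[0,-0.0005,-0.001,0.001,0],[0,-0.0005,-0.001,0.001,0],[0,-0.0005,-0.001,0.001,0]],
], squeeze=35)

```text
clock: 38.7
eef_pos: [476.9, -160.0, 266.0]
tcp_rot: [-3.135, -0.006, 1.686]
contact_force: [-0.7, 0.4, 5.8]
opening: 0.268
```

Request:
carry_out([
  [[0,0,0,-0.03,0],[0,0,0,-0.07,0],[0,0,0,-0.11,0],[0,0,0,-0.145,0],[0,0,0,-0.15,0],[0,0,0,-0.15,0]],
])

```text
clock: 39.3
eef_pos: [478.1, -161.0, 416.8]
tcp_rot: [-3.137, -0.005, 1.686]
contact_force: [0.6, -0.1, -1.4]
opening: 0.274
```

```bash
python3 - <<'E'
from h import *
gog(450.3,126.5,415,1.68)
i,c=cam("side"); crop(i,200,80,320,250,4-1,"pics/d23.png")
E
```

```text
at [ 478.1 -161.   416.8] [-3.137  -0.0053  1.6859] t 39.3 open 0.274 F [ 0.6 -0.1 -1.4]
shift [0.2879 0.0061 0.0033] spin 0.34 rows 6
```

View pics/d23.png

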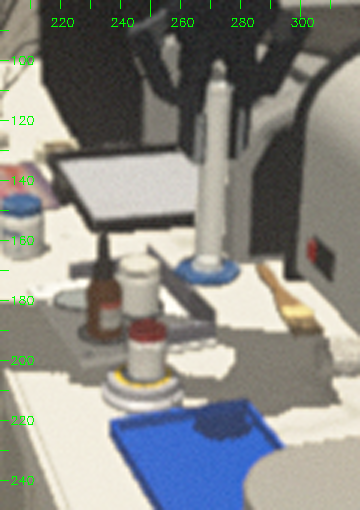

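Request:
carry_out([
  [[0,0.045,0.001,0,0],[0,0.09,0.002,0,0],[0,0.135,0.003,0,0],[0,0.18,0.004,0,0],[0,0.225,0.005,0,0],[0,0.265,0.006,0,0],[0,0.288,0.006,0,0],[0,0.288,0.006,0,0]],
])

```text
clock: 40.15
eef_pos: [449.8, 128.2, 415.4]
tcp_rot: [-3.132, -0.007, 1.689]
contact_force: [0.8, 0.2, -1.1]
opening: 0.271
```

```bash
python3 - <<'E'
from h import *
gog(450.3,126.5,275,1.68)
E
```

```text
at [449.8 128.2 415.4] [-3.1316 -0.0066  1.689 ] t 40.15 open 0.271 F [ 0.8  0.2 -1.1]
shift [-0.0037  0.0032  0.1403] spin 0.51 rows 3
```

Request:
carry_out([
  [[0,-0.003,0.003,0.03,0],[0,-0.003,0.003,0.07,0],[0,-0.003,0.003,0.11,0],[0,-0.003,0.003,0.13,0],[0,-0.003,0.003,0.139,0],[0,-0.003,0.003,0.139,0],[0,-0.003,0.003,0.139,0]],
])

```text
clock: 40.85
eef_pos: [452.0, 126.0, 276.7]
tcp_rot: [-3.132, -0.007, 1.689]
contact_force: [1.1, -0.4, -0.9]
opening: 0.268
```

```bash
python3 - <<'E'
from h import *
gog(450.3,126.5,270,1.68)
E
```

```text
at [452.  126.  276.7] [-3.1318 -0.0066  1.6886] t 40.85 open 0.268 F [ 1.1 -0.4 -0.9]
shift [-0.0004 -0.0001  0.0067] spin 0.49 rows 1
```

Request:
carry_out([
  [[0,0,0,0.002,0],[0,0,0,0.004,0],[0,0,0,0.006,0],[0,0,0,0.007,0],[0,0,0,0.0075,0],[0,0,0,0.0075,0]],
])

```text
clock: 41.45
eef_pos: [452.1, 126.2, 270.0]
tcp_rot: [-3.132, -0.007, 1.689]
contact_force: [-1.9, -0.4, 9.7]
opening: 0.271
```

```bash
python3 - <<'E'
from h import *
gog(450.3,126.5,270,1.68)
i,c=cam("side"); crop(i,190,100,290,220,5,"pics/d24.png")
E
```

```text
at [452.1 126.2 270. ] [-3.1324 -0.0066  1.6887] t 41.45 open 0.271 F [-1.9 -0.4  9.7]
shift [-0.0005 -0.0003 -0.    ] spin 0.5 rows 1
```

View pics/d24.png

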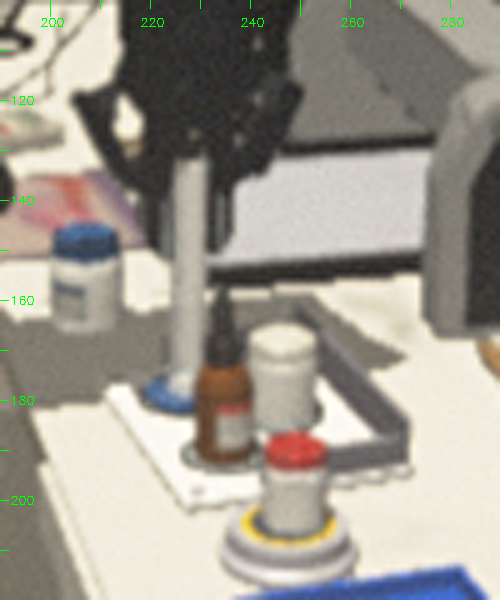

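Cylinder in contact with the slab; release and rise straight.

Request:
carry_out([
  [[35,0,0,0,0],[45,0,0,0,0],[55,0,0,0,0],[70,0,0,0,0],[85,0,0,0,0],[100,0,0,0,0],[100,0,0,0,0]],
])

```text
clock: 42.2
eef_pos: [452.1, 126.2, 270.0]
tcp_rot: [-3.132, -0.007, 1.689]
contact_force: [0.5, -0.5, -0.0]
opening: 1.0
```

Request:
carry_out([
  [[100,0,0,-0.03,0],[100,0,0,-0.07,0],[100,0,0,-0.11,0],[100,0,0,-0.14,0],[100,-0.04,0,-0.14,0],[100,-0.066,0,-0.14,0],[100,-0.066,0,-0.14,0],[100,-0.066,0,-0.14,0]],
])

```text
clock: 43.0
eef_pos: [461.2, 59.6, 409.5]
tcp_rot: [-3.132, -0.007, 1.687]
contact_force: [-0.3, 0.2, 0.9]
opening: 0.997
```

```bash
python3 - <<'E'
from h import *
i,c=cam("wrist"); np.save("w25.npy",c,allow_pickle=True); crop(i,215,55,375,255,4-1,"pics/w25.png")
i,c=cam("scene"); crop(i,170,110,370,310,3,"pics/s25.png")
i,c=cam("side"); crop(i,190,120,340,270,4,"pics/d25.png")
print(r.sense()['eef_pos'],r.sense()['contact_force'])
E
```

```text
[461.16627552  60.47000341 409.33643915] [0.05021035 0.33419631 0.54575974]
```

View pics/w25.png

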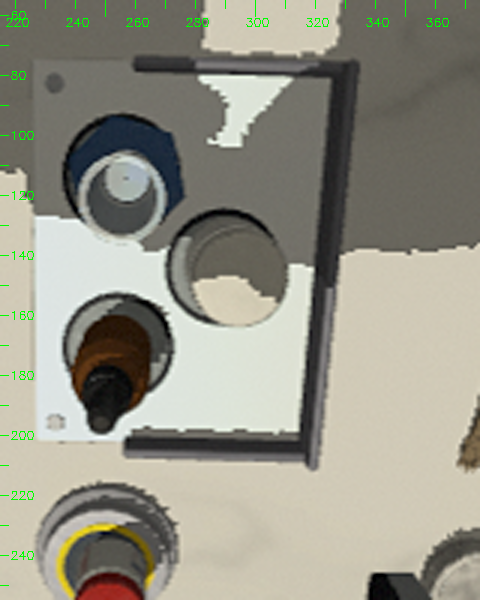

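View pics/s25.png

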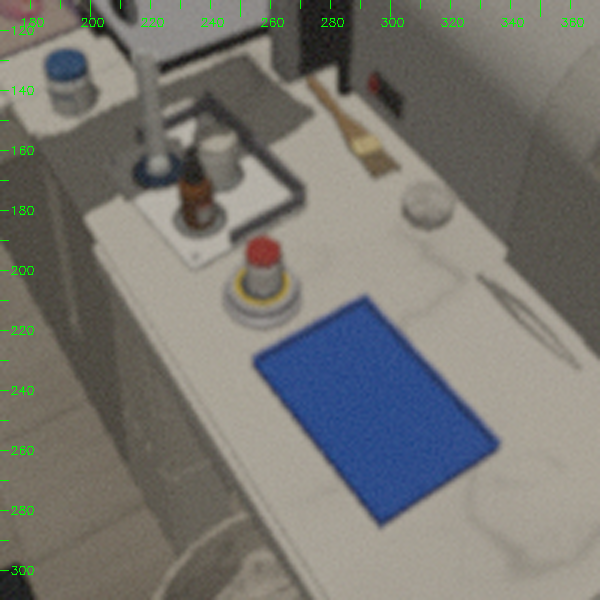

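View pics/d25.png

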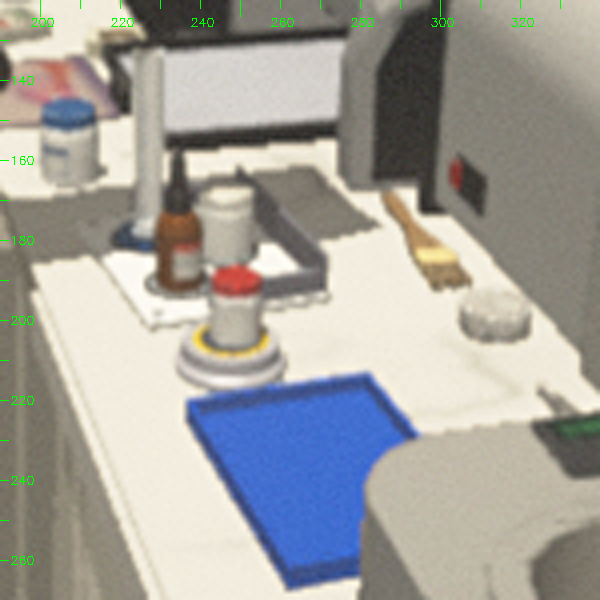

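```bash
python3 - <<'E'
from h import *
np.set_printoptions(precision=1,suppress=True)
c=np.load("w25.npy",allow_pickle=True).item()
print('cyl',atz(c,(255.7,120.3),150),'tip',atz(c,(215+101/3,55+419/3),108),'white',atz(c,(215+239/3,55+275/3),56),'rear',atz(c,(215+227/3,55+266.5/3),8))
workorder.sign_off()
print(r.sense()['clock'])
E
```

```text
cyl [450.1 127.7 150. ] tip [451.2  49.8 108. ] white [498.2  97.3  56. ] rear [499.2  93.7   8. ]
the job is handed in; nothing more can be done
the job is handed in; nothing more can be done
```

The job is handed in at about 43 s of the 144 s allowed, and every check I made was within tolerance; sign-off itself reports no verdict.

I moved the cylinder and the dropper bottle into the blue tray. The red-capped jar then went onto the round stand and the white-capped jar onto the bay's rear mark. After that I stood the dropper and the cylinder back.

| Item | Last measured offset | Allowed |
|---|---|---|
| Cylinder | about 1–2 mm from its start | 14 mm |
| Dropper bottle | about 2–3 mm from its start | 14 mm |
| Red-capped jar | about 2–3 mm from the stand centre (checked just after placing) | 14 mm |
| White-capped jar | about 3–4 mm from the mark centre | 14 mm |

- **Blue-capped jar:** it looks unmoved in the final scene and side pictures, at the same pixels as at the start.
- **Upright and clear:** everything stands upright, and the open gripper is well above it all with near-zero force.
- **Disagreements:** the first rough fix of the tray from the scene camera was up to about 18 mm off an early wrist reading. I settled it with wrist views from closer above. The wrist camera also read about 1–2 mm differently in its two orientations. A tool tilt of up to about 0.013 rad built up, which I allowed for when re-grasping the dropper and cylinder.

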